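# Sort tagged modules, close up the pass row and scan the batch card

### The arm

A 7-joint arm with a two-finger parallel gripper is mounted at the origin on the work surface. World frame = base frame: x ahead of the robot, y to its left, z up, the work surface at z = 0. Lengths are in m, angles in rad, forces in N, time in s.
With the tool pointing down it reaches from about 0.35 to 0.9 m from the base axis. Payload 7.2 kg.
Tool frame: the origin (TCP) lies on the centre line of the jaws, within the pads' length; the fingertips stand 8 mm ahead of it and the grasp point (between the pads) lies 11 mm behind it; z points along the fingers, y is the line along which they close (so a half turn about z gives the same grasp; the last joint's range is limited). The gripper opens to 88 mm and grips with 3 to 60 N. Pads are 20 mm wide; open, the fingers measure 115 mm over their backs; the gripper's body (75 mm by 178 mm) begins 61 mm behind the grasp point.
Start: joints at [1.084, 0.411, -0.013, 1.596, 0.006, 1.134, -0.082], TCP at [0.254, -0.571, 0.197] pointing down, gripper open.
Joint ranges: [-2.95, 2.95], [-0.29, 1.99], [-1.47, 1.44], [0.14, 2.54], [-1.03, 4.17], [0.13, 1.85], [-2.86, 2.86]. Speed limits (rad/s): [2.39, 2.39, 3.01, 3.01, 3.14, 3.14, 3.14].

### API

Orientations are given as a unit quaternion [x, y, z, w].
In Python, from station import robot gives the robot as it stands.
- The arm moves only by the tool apply_moves, never from a script. Its argument "series" is one flat list of numbers, 5 for each row, row after row: the shift along the world's x, y, z as a fraction of full scale, then the turn about the world's z as a fraction of full scale, then the closure, from -1 (fully open) to 1 (shut). In form: [tx, ty, tz, spin, fingers, tx, ty, tz, spin, fingers, ...]. A call has 1 to 8 rows; each row is the pose to reach, as a shift and turn from the pose commanded when the call began, turning the shorter way round; what a row does not reach only later rows make up. Full scale, the value 1, is 0.15 m for a shift and pi rad for a turn. A row lasts 1/8 s, in which the tool goes at most 62.5 mm and 10.7 degrees, less where a joint would pass 70% of its speed; a pose out of reach is approached as far as the arm can. A call with a number of a shift or a turn outside -1 to 1 is refused whole. A call with a gripper value outside its range is refused whole. The fingers move at their own pace and stop on an object; "force" is the grip in N (left out, the last holds). Time passes only in rows, so rows that repeat a pose let the fingers close. It gives the time, the measured TCP pose, the force, the opening and the grip force at its end, in the units of the state.
- robot.state(): the state, without advancing time (a new reading comes with each control period).
- robot.snapshot(name): name is "scene" or "top" or "wrist"; returns (picture, depth): 400x640x3 uint8, blue, green, red; 400x640 float32, m along the optical axis (not along the pixel's ray), 0 where there is no reading.
- robot.calibration(name): a dict with "mtx" (3x3 intrinsics, pixels), "distortion" ([k1, k2, p1, p2, k3] as OpenCV has them; the pictures are not rectified), "R" (3x3) and "t" (3): a world point X has camera coordinates R X + t. Camera axes: x right, y down, z forward; pixel columns grow to the right and rows downward; lengths in m; the calibration is good to about 2 mm. A picture is of the moment at which its call begins: read the wrist's pose just before it. calibration takes no time and is no camera call; for the wrist camera it gives the pose at the moment of the call.
- robot.finish_job(): hands the job in; it is judged then, once.
The state is a dict: "time": time; "joint_positions": joint angles; "qd": joint speeds; "tau": joint torques, N m; "tool_pos": TCP position; "orientation": TCP orientation; "force": force on the tool from outside, world axes, zero at the start; "wrist_torque": the same for the moment, N m; "width": opening from 0.0 (shut) to 1.0 (fully open); "gripper_force": force on a finger pad.
Only numpy, scipy, OpenCV 4.12 (cv2) and the standard library are available. Lean on these libraries where they do the work, as an engineer would, in place of code of your own. Each camera call takes 0.05 s, during which the arm holds its last target. There are 200 camera calls.

### The job

Finish the inspected batch: put every module with the red reject bar flat in the grey reject tray, and pack the four with the round green pass dot in line on the aluminium strip, the first flush against the steel stop and each next one pushed flush, long side to long side, against its neighbour so that no gaps remain. Once all modules are sorted and closed up, pick up the barcode scanner, aim its window straight at the middle of the batch card's barcode from about 10 cm in front of it, hold it still there for two seconds, and lay the scanner back in its dock. Leave the dispenser, bottle, tape roll and screwdriver where they are.

Things in the scene. Friction and masses are not known exactly. Their poses are not given: they have to be found in the camera images.
- pass_a: black electronics module, 40 (its x) x 50 (its y) x 28 mm high, about 90 g; origin at the centre of its underside, z up; on top a round green PASS dot, 18 mm across
- pass_b: black electronics module, 40 (its x) x 50 (its y) x 28 mm high, about 90 g; origin at the centre of its underside, z up; on top a round green PASS dot, 18 mm across
- pass_c: black electronics module, 40 (its x) x 50 (its y) x 28 mm high, about 90 g; origin at the centre of its underside, z up; on top a round green PASS dot, 18 mm across
- pass_d: black electronics module, 40 (its x) x 50 (its y) x 28 mm high, about 90 g; origin at the centre of its underside, z up; on top a round green PASS dot, 18 mm across
- rej_a: black electronics module, 40 (its x) x 50 (its y) x 28 mm high, about 90 g; origin at the centre of its underside, z up; on top a straight red REJECT bar, 36 x 9 mm; may be absent
- rej_b: black electronics module, 40 (its x) x 50 (its y) x 28 mm high, about 90 g; origin at the centre of its underside, z up; on top a straight red REJECT bar, 36 x 9 mm; may be absent
- rej_c: black electronics module, 40 (its x) x 50 (its y) x 28 mm high, about 90 g; origin at the centre of its underside, z up; on top a straight red REJECT bar, 36 x 9 mm; may be absent
- rej_d: black electronics module, 40 (its x) x 50 (its y) x 28 mm high, about 90 g; origin at the centre of its underside, z up; on top a straight red REJECT bar, 36 x 9 mm; may be absent
- pass_row: fixed row for passed modules: aluminium strip flush with the bench, 200 (x) x 66 mm (y), a steel stop bar across its +x end, 14 mm thick, 26 high; origin at the strip's centre, z = 0. Stop's inner face at x = +85 mm: module centres belong at x = +65, +25, -15, -55 mm, y = 0, their 50 mm sides touching, their x axes along the row (either way round)
- reject_tray: fixed shallow grey open tray for rejects, 200 (x) x 130 (y) x 22 mm high, walls and floor 4 mm thick; origin at the centre of its underside
- scanner: loose grey stick-shaped barcode scanner, 160 g, 140 long (x), 32 mm high; rear 105 mm is a 32 mm wide grip, front 35 mm a 46 mm wide head, a yellow button on top behind it; origin at the centre of the underside, near its centre of mass, 70 mm behind the front; looks along its +x. At the start it lies in the dock, z up
- scanner_window (a point): centre of the black window in the scanner's front face, 70 mm ahead of its origin and 16 mm above its underside; the beam leaves here along the scanner's +x
- dock: fixed black shallow dock of the scanner, 180 (x) x 76 (y) x 8 mm high, walls and floor 4 mm thick; origin at the centre of its underside
- card_holder: fixed aluminium holder with the batch card: a plate 90 wide x 70 mm tall leaning back 30 degrees from upright, with a white barcode label 74 x 50 mm on its face; origin on the bench below the label's centre; its -x axis is the level direction in which the label faces (towards the robot)
- label (a point): centre of the barcode on the leaning label, 40 mm above the bench
- dispenser: bystander: grey tape dispenser 150 x 100 x 130 mm high, origin at the centre of its underside
- flux: bystander: closed bottle, 48 mm in diameter, 120 mm high, standing; origin under its centre
- tape_roll: bystander: white tape roll lying flat, 90 mm across, 18 mm high; origin under its centre
- driver: bystander: screwdriver 150 mm long, lying on the bench; its origin about its middle
There are look-alikes about, which are no part of the job. What is shaped like the pass_b but orange or purple is not meant.

How it is judged:
On the way, in this order (a step that is already met when the one before it is completed fails the run):
1. all modules sorted: rejects flat in the tray, the four passes packed flush in line against the stop (x of pass_a in the frame of pass_row between -0.062 and 0.0685 m and y of pass_a in the frame of pass_row between -0.009 and 0.009 m and angle between the x axis of each of pass_a, pass_b, pass_c, pass_d and the x axis of pass_row, either way round below 0.1 rad and height (world z) of each of pass_a, pass_b, pass_c, pass_d below 0.004 m and angle between each of pass_a, pass_b, pass_c, pass_d, rej_a, rej_b, rej_c, rej_d's own z axis and vertical below 0.08 rad and linear speed of each of pass_a, pass_b, pass_c, pass_d, rej_a, rej_b, rej_c, rej_d below 0.02 m/s and x of pass_b in the frame of pass_row between -0.062 and 0.0685 m and y of pass_b in the frame of pass_row between -0.009 and 0.009 m and x of pass_c in the frame of pass_row between -0.062 and 0.0685 m and y of pass_c in the frame of pass_row between -0.009 and 0.009 m and x of pass_d in the frame of pass_row between -0.062 and 0.0685 m and y of pass_d in the frame of pass_row between -0.009 and 0.009 m and x of rej_a in the frame of reject_tray between -0.088 and 0.088 m and y of rej_a in the frame of reject_tray between -0.053 and 0.053 m and height (world z) of each of rej_a, rej_b, rej_c, rej_d below 0.009 m and x of rej_b in the frame of reject_tray between -0.088 and 0.088 m and y of rej_b in the frame of reject_tray between -0.053 and 0.053 m and x of rej_c in the frame of reject_tray between -0.088 and 0.088 m and y of rej_c in the frame of reject_tray between -0.053 and 0.053 m and x of rej_d in the frame of reject_tray between -0.088 and 0.088 m and y of rej_d in the frame of reject_tray between -0.053 and 0.053 m), for 0.3 s.
2. the held scanner is held still for 1 s, under 0.03 m/s, its window 4 to 16 cm from the barcode, beam axis within 14 mm of its centre and 0.55 rad of square-on (x of label in the frame of scanner between 0.11 and 0.23 m and y of label in the frame of scanner between -0.016 and 0.016 m and z of label in the frame of scanner between 0.002 and 0.03 m and angle between the x axis of scanner and the x axis of card_holder, either way round below 0.55 rad and contact force between the fingers and scanner above 0.5 N and linear speed of scanner below 0.03 m/s and angular speed of scanner below 0.2 rad/s), for 1 s.
At the end, for the whole second after the job is handed in: Rejects flat inside the tray; the four passes flat on the strip, within 9 mm of its centre line and 0.1 rad of its direction, packed against the stop with gaps of at most 7 mm in all; scanner flat in its dock within 28 mm of its centre; all at rest (all of step 1 and horizontal distance between scanner and dock below 0.028 m and height (world z) of scanner below 0.009 m and angle between scanner's own z axis and vertical below 0.08 rad and linear speed of scanner below 0.02 m/s); the robot touches nothing.
It fails at once if a bystander is moved more than 3 cm (distance of any of dispenser, flux, tape_roll, driver from where it was at the start of the episode above 0.03 m).
Of rej_a, rej_b, rej_c, rej_d only 1 to 3 are there at a start; the rules pass over those that are not, and their reading is None.
At some moment in a run one of pass_a, pass_b, pass_c, pass_d, rej_a, rej_b, rej_c, rej_d may be knocked a few centimetres aside while the robot is not near it.
It also fails if it takes over 210 s, if anything falls off the work surface, if the arm or the gripper's body presses on something with over 40 N, if the wrist force passes 120 N, or if a joint passes its speed limit or range.

## Working session

There is one attempt and no reset: what is moved stays moved. The work goes in short steps, Python scripts to look and compute and a tool call to move; the robot and the scene stay as the last step left them, time stands still between calls to the robot, and variables do not carry over. Pictures are saved under pics/ and viewed, at most 14 in all, crops included, and the job is handed in when it is done.

Besides the shell and the picture viewer there is one more tool, called after "Request:" by a JSON object that holds its "api" and its "payload", one argument or row to a line. apply_moves: Moves the arm, as the interface text tells. Its arguments: {"type":"object","properties":{"series":{"type":"array"},"force":{"type":"number"}},"required":["series"]}

```bash
mkdir -p pics; ls; cat > h.py <<'E'
import numpy as np, cv2
from station import robot
def snap(n,f):
    c=robot.calibration(n); p,d=robot.snapshot(n)
    cv2.imwrite('pics/%s.png'%f,p); np.savez('pics/%s.npz'%f,p=p,d=d,**{k:np.array(c[k]) for k in('mtx','distortion','R','t')})
    return p,d,c
def load(f): 
    z=np.load('pics/%s.npz'%f); return z['p'],z['d'],z
def ray(c,uv):
    u=cv2.undistortPoints(np.array(uv,float).reshape(-1,1,2),np.array(c['mtx'],float),np.array(c['distortion'],float)).reshape(-1,2)
    R=np.array(c['R']);t=np.array(c['t']); return -R.T@t,np.c_[u,np.ones(len(u))]@R
def atz(c,uv,z):
    o,r=ray(c,uv); return o+r*((z-o[2])/r[:,2])[:,None]
def atd(c,d,uv):
    o,r=ray(c,uv); return o+r*np.array([d[int(v),int(u)] for u,v in uv])[:,None]
def proj(c,X):
    R=np.array(c['R'],float); return cv2.projectPoints(np.array(X,float).reshape(-1,3),cv2.Rodrigues(R)[0],np.array(c['t'],float),np.array(c['mtx'],float),np.array(c['distortion'],float))[0].reshape(-1,2)
E
python3 - <<'E'
from h import *
for n in('top','scene'):
    p,d,c=snap(n,n+'0'); print(n,np.round(-np.array(c['R']).T@np.array(c['t']),3),c['mtx'][0][0])
s=robot.state(); print(s['time'],s['tool_pos'],s['orientation'],s['width'])
E
```

```text
pics
top [0.504 0.029 1.06 ] 366.7556866454716
scene [1.215 0.382 1.006] 433.4057021843489
0.1 [ 0.25390834 -0.57058763  0.1964191 ] [ 9.78157632e-01  2.07863343e-01 -2.01987264e-04 -6.60833639e-04] 1.000527975117846
```

View pics/top0.png

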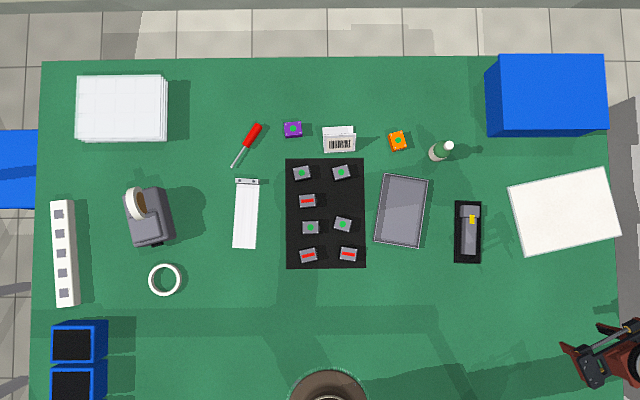

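View pics/scene0.png

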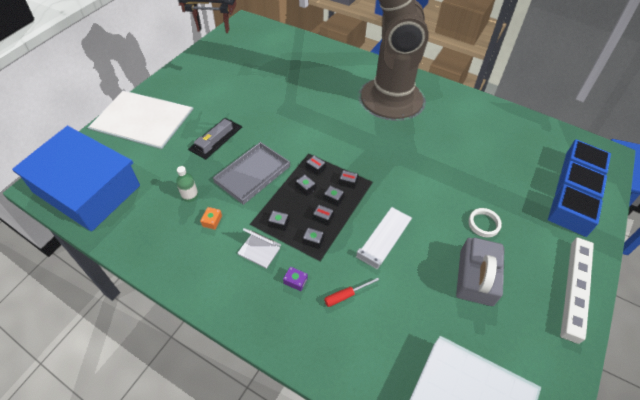

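Pass modules at (302,173), (342,171), (311,227), (343,224); rejects at (307,201), (308,255), (348,254). The strip is at (245,213) with its stop at the top end, the tray at (401,210), the dock and scanner at (467,231) and the card at (340,138). The purple (293,129) and orange (397,140) cubes also carry green dots but are look-alikes, because only the black modules fit the description.

```bash
python3 - <<'E'
from h import *
p,d,c=load('top0')
cr=p[115:275,225:490]; cv2.imwrite('pics/crop0.png',cv2.resize(cr,None,fx=3,fy=3,interpolation=cv2.INTER_CUBIC))
H,W=d.shape; uu,vv=np.meshgrid(np.arange(W),np.arange(H))
o,r=ray(c,np.c_[uu.ravel(),vv.ravel()]); X=(o+r*d.reshape(-1,1)).reshape(H,W,3); Z=X[...,2]
print('bench z',np.median(Z[300:330,200:300]),Z[300:330,200:300].std())
for u,v in [(302,173),(342,171),(311,227),(343,224),(307,201),(308,255),(348,254)]:
    m=np.zeros((H,W),np.uint8); s=np.s_[v-14:v+15,u-16:u+17]
    m[s]=((Z[s]>0.018)&(Z[s]<0.04)); n,l,st,ce=cv2.connectedComponentsWithStats(m)
    k=1+np.argmax(st[1:,4]); ys,xs=np.where(l==k)
    P=atz(c,np.c_[xs,ys],0.028)[:,:2].astype(np.float32)*1000
    print((u,v),len(xs),cv2.minAreaRect(P),np.median(Z[l==k]))
E
```

```text
bench z -0.0010001153012134667 0.061170795990788035
(302, 173) 248 ((666.0323486328125, 64.62074279785156), (40.41922378540039, 49.4857063293457), 10.655378341674805) 0.027224262704342084
(342, 171) 252 ((665.8534545898438, -46.71949005126953), (40.238338470458984, 50.47023391723633), 13.397867202758789) 0.02742777804359342
(311, 227) 255 ((511.023193359375, 43.078765869140625), (47.77254867553711, 39.230735778808594), 89.16199493408203) 0.027787308380349707
(343, 224) 256 ((519.1517333984375, -48.31949996948242), (49.78169631958008, 40.144283294677734), 74.7435302734375) 0.027598735094606086
(307, 201) 249 ((586.2870483398438, 49.79256057739258), (40.309349060058594, 49.527896881103516), 5.490375518798828) 0.02759546019433068
(308, 255) 259 ((434.1664733886719, 49.44131851196289), (40.071170806884766, 49.6602897644043), 11.60209846496582) 0.027466605455267912
(348, 254) 257 ((435.81982421875, -62.77240753173828), (50.17765426635742, 39.78711700439453), 79.68888092041016) 0.028125213327124587
```

View pics/crop0.png

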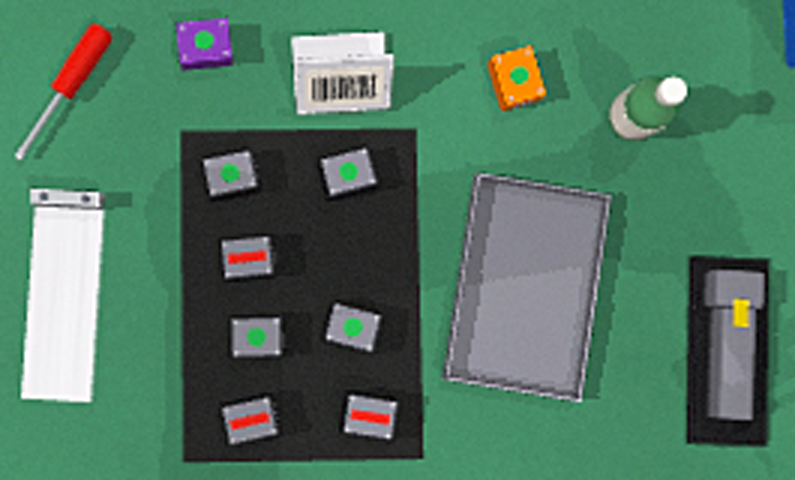

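The crop confirms it: four grey-topped black modules with green dots, three with red bars. The tray corners are at about (478,175), (610,195), (582,400), (446,380) in the crop and the strip runs down the left side. Next, poses for the fixtures.

```bash
python3 - <<'E'
from h import *
p,d,c=load('top0')
def f(pts,z,L,Wd):
    q=np.array(pts)/3+[225-1/3,115-1/3]; P=atz(c,q,z)*1000
    print(np.round(P[:,:2],1).tolist(), 'c',np.round(P[:,:2].mean(0),1),'sides',np.round([np.linalg.norm(P[i,:2]-P[(i+1)%4,:2]) for i in range(4)],1),
     'yaw from long',np.round([np.degrees(np.arctan2(*(P[0]-P[3])[[1,0]])),np.degrees(np.arctan2(*(P[1]-P[2])[[1,0]])),np.degrees(np.arctan2(*(P[0]-P[1])[[1,0]]))-90,np.degrees(np.arctan2(*(P[3]-P[2])[[1,0]]))-90],1))
# order TL,TR,BR,BL -> TL is +x,+y
f([(478,175),(610,195),(582,400),(446,380)],.022,200,130)
f([(689,257),(770,259),(768,443),(687,441)],.008,180,76)
f([(31,190),(102,192),(101,209),(30,206)],.026,14,66)
f([(30,206),(103,209),(91,402),(22,400)],.0,0,66)
f([(706,270),(764,271),(752,419),(709,419)],.036,140,32)
# strip via white threshold, minAreaRect
q=np.zeros(p.shape[:2],np.uint8); s=np.s_[170:255,225:265]; q[s]=(p[s].min(2)>150)
n,l,st,ce=cv2.connectedComponentsWithStats(q); k=1+np.argmax(st[1:,4]); ys,xs=np.where(l==k)
print('strip',cv2.minAreaRect((atz(c,np.c_[xs,ys],0)[:,:2]*1000).astype(np.float32)))
H,W=d.shape; uu,vv=np.meshgrid(np.arange(W),np.arange(H))
o,r=ray(c,np.c_[uu.ravel(),vv.ravel()]); X=(o+r*d.reshape(-1,1)).reshape(H,W,3); Z=X[...,2]
def rect(s,lo,hi,name,z=None):
    m=np.zeros((H,W),np.uint8); m[s]=(Z[s]>lo)&(Z[s]<hi); n,l,st,ce=cv2.connectedComponentsWithStats(m,connectivity=8); k=1+np.argmax(st[1:,4]); ys,xs=np.where(l==k)
    P=X[l==k][:,:2]*1000 if z is None else atz(c,np.c_[xs,ys],z)[:,:2]*1000
    print(name,len(xs),cv2.minAreaRect(P.astype(np.float32)))
rect(np.s_[165:255,365:437],.012,.03,'tray',.022)
rect(np.s_[190:275,445:490],.022,.045,'scanner',.036)
rect(np.s_[190:275,445:490],.004,.045,'dock',.008)
rect(np.s_[172:190,228:265],.015,.04,'stop',.026)
# card label
m=np.s_[139:152,325:355]; A=X[m].reshape(-1,3); col=p[m].reshape(-1,3); A=A[(A[:,2]>.012)]
a=A.mean(0); n=np.linalg.svd(A-a)[2][2]; n*=np.sign(n[2]); print('card',a,n,np.degrees(np.arctan2(-n[1],-n[0])))
g=p[139:153,322:358].mean(2); 
lab=np.array([(304,68),(384,71),(384,107),(302,104)])/3+[225-1/3,115-1/3]
o,r=ray(c,lab); t=((a-o)@n)/(r@n); print(np.round(o+r*t[:,None],4), (o+r*t[:,None]).mean(0))
E
```

```text
[[662.0, -171.9], [641.1, -297.8], [447.2, -264.3], [468.0, -136.4]] c [ 554.6 -217.6] sides [127.6 196.8 129.6 197.2] yaw from long [-10.4  -9.8  -9.4  -9.2]
[[581.8, -376.7], [578.7, -455.7], [402.5, -445.8], [405.8, -367.7]] c [ 492.2 -411.5] sides [ 79.  176.5  78.1 176.2] yaw from long [-2.9 -3.2 -2.2 -2.4]
[[652.8, 252.6], [650.0, 185.5], [633.8, 186.5], [637.6, 253.5]] c [643.5 219.5] sides [67.2 16.2 67.2 15.2] yaw from long [-3.5 -3.5 -2.4 -3.2]
[[641.0, 259.2], [637.0, 188.5], [451.4, 200.7], [454.3, 266.7]] c [545.9 228.7] sides [ 70.8 186.   66.1 186.9] yaw from long [-2.3 -3.8 -3.2 -2.5]
[[567.2, -381.5], [565.5, -436.5], [427.6, -419.0], [428.3, -378.6]] c [ 497.2 -403.9] sides [ 55.  139.   40.4 138.9] yaw from long [-1.2 -7.2 -1.8 -1. ]
strip ((554.8095092773438, 227.38412475585938), (70.88565826416016, 202.32125854492188), 87.38272094726562)
tray 421 ((555.3182373046875, -216.32150268554688), (131.72964477539062, 199.9189453125), 79.67011260986328)
scanner 712 ((490.5709533691406, -408.1574401855469), (48.40042495727539, 151.90316772460938), 87.56013488769531)
dock 1339 ((491.3993225097656, -411.64886474609375), (77.99789428710938, 183.8863525390625), 86.14593505859375)
stop 124 ((645.2124633789062, 219.99317932128906), (65.41442108154297, 14.281461715698242), 89.18293762207031)
card [ 0.74260814 -0.04420956  0.03540898] [-0.87387989 -0.03628964  0.48478552] 2.3779576541246876
[[ 0.7569 -0.0062  0.0641]
 [ 0.7553 -0.0807  0.0556]
 [ 0.731  -0.0848  0.0115]
 [ 0.7329 -0.0053  0.0209]] [ 0.74405867 -0.04424571  0.03802102]
```

Request:
{"api": "apply_moves", "payload": {
  "series": [0.4, 1, 0, -0.19, -1, 0.4, 1, 0, -0.19, -1, 0.4, 1, 0, -0.19, -1, 0.4, 1, 0, -0.19, -1, 0.4, 1, 0, -0.19, -1],
  "force": 20
}}

```text
time: 0.72
tool_pos: [0.3138, -0.4216, 0.1972]
orientation: [0.996, -0.088, -0.0, 0.0]
force: [0.6, -0.1, 0.2]
width: 1.003
gripper_force: 0.0
```

Request:
{"api": "apply_moves", "payload": {
  "series": [0.4, 1, -0.3, 0, -1, 0.4, 1, -0.3, 0, -1, 0.4, 1, -0.3, 0, -1, 0.4, 1, -0.3, 0, -1]
}}

```text
time: 1.23
tool_pos: [0.3745, -0.2693, 0.1513]
orientation: [0.996, -0.086, -0.001, -0.001]
force: [-0.7, -1.1, -0.7]
width: 0.998
gripper_force: 0.0
```

Request:
{"api": "apply_moves", "payload": {
  "series": [0.42, 1, -0.3, 0, -1, 0.42, 1, -0.3, 0, -1, 0.42, 1, -0.3, 0, -1, 0.42, 1, -0.3, 0, -1]
}}

```text
time: 1.72
tool_pos: [0.438, -0.1201, 0.1065]
orientation: [0.996, -0.087, -0.0, -0.0]
force: [-0.3, -0.7, -0.8]
width: 0.997
gripper_force: 0.0
```

Request:
{"api": "apply_moves", "payload": {
  "series": [0, 0.39, 0, 0, -1, 0, 0.39, 0, 0, -1, 0, 0.39, 0, 0, -1]
}}

```text
time: 2.1
tool_pos: [0.4374, -0.065, 0.1074]
orientation: [0.996, -0.09, 0.0, 0.0]
force: [-0.3, -0.7, 0.7]
width: 1.002
gripper_force: 0.0
```

```bash
cat >> h.py <<'E'
def mods(n,f):
    """all coloured marks: centre (mm) and body rect from depth"""
    p,d,c=snap(n,f); H,W=d.shape; hs=cv2.cvtColor(p,cv2.COLOR_BGR2HSV)
    uu,vv=np.meshgrid(np.arange(W),np.arange(H)); o,r=ray(c,np.c_[uu.ravel(),vv.ravel()]); X=(o+r*d.reshape(-1,1)).reshape(H,W,3); Z=X[...,2]
    h,s,v=hs[...,0],hs[...,1],hs[...,2]; near=(Z>.018)&(Z<.045)
    b=near.astype(np.uint8); n_,l,st,ce=cv2.connectedComponentsWithStats(b,connectivity=4)
    for k in range(1,n_):
        m=l==k; a=st[k,4]*1.0
        g=m&(h>45)&(h<75)&(s>150)&(v>120); rd=m&((h<6)|(h>174))&(s>170)
        if max(g.sum(),rd.sum())<8: continue
        z=np.median(Z[m]); ys,xs=np.where(m); P=atz(c,np.c_[xs,ys],z)[:,:2]*1000
        (cx,cy),(w,hh),an=cv2.minAreaRect(P.astype(np.float32))
        if w>hh: w,hh,an=hh,w,an-90
        mk=(g if g.sum()>rd.sum() else rd); ys,xs=np.where(mk); mc=atz(c,[[xs.mean(),ys.mean()]],z)[0,:2]*1000
        print('G' if g.sum()>rd.sum() else 'R','px',np.round(ce[k]).astype(int),'c',np.round([cx,cy],1),'size',np.round([w,hh],1),'yaw',round(an,1),'mark',np.round(mc,1),'z',round(float(z)*1000,1))
    st=robot.state(); q=st['orientation']; print('t',round(st['time'],2),'tcp',np.round(np.array(st['tool_pos'])*1000,1),'yaw',round(float(np.degrees(2*np.arctan2(q[1],q[0]))),1),'w',round(st['width'],3),'gf',round(st['gripper_force'],2))
E
python3 - <<'E'
from h import *
mods('top','top1'); mods('wrist','w1')
E
```

```text
G px [292 128] c [793.7  88.2] size [41.9 49.7] yaw 5.7 mark [794.8  88. ] z 26.9
R px [251 134] c [778.9 206.5] size [22.6 74.5] yaw 56.6 mark [779.8 206.5] z 22.5
G px [397 140] c [ 755.9 -211.9] size [42.2 51.9] yaw -73.6 mark [ 757.4 -212. ] z 27.7
G px [340 172] c [666. -47.] size [40.3 49.9] yaw 13.3 mark [667.  -47.9] z 27.6
G px [301 172] c [666.1  64.6] size [40.4 49.5] yaw 10.7 mark [666.5  64.3] z 27.3
R px [307 200] c [586.3  49.8] size [40.3 49.5] yaw 5.5 mark [586.3  50.2] z 27.6
G px [342 224] c [519.2 -48.3] size [40.1 49.8] yaw -15.3 mark [519.5 -49. ] z 27.9
G px [310 227] c [511.   43.1] size [39.2 47.8] yaw -0.8 mark [511.5  41.8] z 27.7
R px [308 255] c [434.1  49.5] size [40.  49.7] yaw 11.8 mark [433.3  50.1] z 27.7
t 2.15 tcp [437.3 -65.1 107.4] yaw -10.4 w 1.001 gf 0.0
R px [153  48] c [586.2  47.9] size [42.7 53.8] yaw 5.3 mark [588.3  50.7] z 28.9
G px [286 109] c [520.6 -48.8] size [39.6 50.3] yaw -15.7 mark [521. -48.] z 29.1
G px [189 137] c [512.9  39.9] size [39.7 53.9] yaw 0.8 mark [512.8  43. ] z 29.0
R px [320 197] c [438.5 -63.1] size [41.2 49.7] yaw -9.7 mark [436.9 -62.9] z 29.1
R px [205 219] c [436.6  47.1] size [40.5 54.6] yaw 12.0 mark [435.   50.2] z 29.0
t 2.2 tcp [437.2 -64.9 107.3] yaw -10.4 w 0.997 gf 0.0
```

View pics/w1.png

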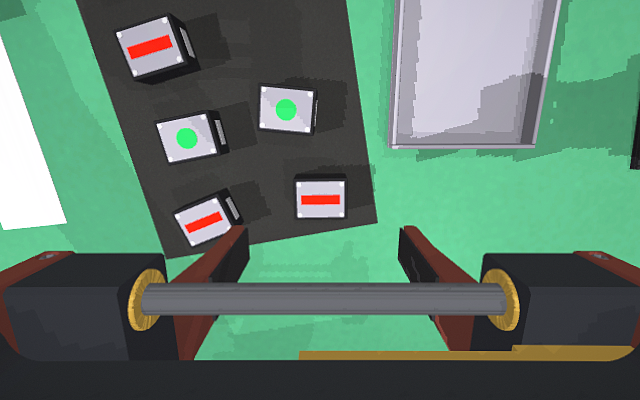

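The target reject is at (320,197), centred between the fingers, and the wrist and top cameras agree within 2 mm.

Request:
{"api": "apply_moves", "payload": {
  "series": [0, 0.013, -0.63, 0, -1, 0, 0.013, -0.63, 0, -1, 0, 0.013, -0.63, 0, -1, 0, 0.013, -0.63, 0, 1, 0, 0.013, -0.63, 0, 1, 0, 0.013, -0.63, 0, 1, 0, 0.013, -0.63, 0, 1, 0, 0.013, -0.63, 0, 1]
}}

```text
time: 3.2
tool_pos: [0.4372, -0.0606, 0.0129]
orientation: [0.996, -0.089, 0.0, 0.0]
force: [-0.8, 0.0, 0.5]
width: 0.472
gripper_force: 0.0
```

Request:
{"api": "apply_moves", "payload": {
  "series": [0, 0, 0.5, 0, 1, 0, 0, 0.5, 0, 1, 0.42, -0.96, 0.5, 0, 1, 0.42, -0.96, 0.5, 0, 1, 0.42, -0.96, 0.5, 0, 1, 0.42, -0.96, 0.5, 0, 1, 0.42, -0.96, 0.5, 0, 1]
}}

```text
time: 4.08
tool_pos: [0.4995, -0.2035, 0.087]
orientation: [0.996, -0.089, -0.001, -0.0]
force: [-0.5, 0.3, -0.1]
width: 0.006
gripper_force: 0.0
```

```bash
python3 - <<'E'
from h import *
mods('top','top2'); mods('wrist','w2')
E
```

```text
G px [292 128] c [793.6  88.2] size [42.1 49.6] yaw 5.1 mark [794.8  88. ] z 27.1
R px [252 134] c [778.4 205.6] size [24.1 74.5] yaw 57.3 mark [780. 206.] z 22.3
G px [397 140] c [ 756.  -211.5] size [42.9 51.3] yaw -74.5 mark [ 757.5 -211.7] z 27.6
G px [340 172] c [665.9 -46.8] size [40.3 50.5] yaw 13.4 mark [667.  -47.9] z 27.6
G px [301 172] c [665.8  64.6] size [41.  49.5] yaw 10.7 mark [666.5  64.3] z 27.5
R px [307 200] c [586.3  49.8] size [40.3 49.5] yaw 5.5 mark [586.3  50.2] z 27.6
G px [342 224] c [519.2 -48.3] size [40.2 49.8] yaw -15.3 mark [519.5 -49. ] z 27.8
G px [310 227] c [511.   43.1] size [39.2 47.8] yaw -0.8 mark [511.5  41.8] z 27.6
R px [308 255] c [434.1  49.4] size [40.  49.6] yaw 11.8 mark [433.3  50.1] z 28.0
R px [348 253] c [435.8 -62.6] size [39.8 50.6] yaw -10.3 mark [435.4 -63.6] z 27.8
t 4.12 tcp [ 499.6 -203.1   87.2] yaw -10.1 w 0.006 gf 0.0
G px [78 29] c [665.9 -50.4] size [44.1 55.2] yaw 14.1 mark [668.7 -45.8] z 28.9
R px [ 19 151] c [588.6  38. ] size [41.1 46.4] yaw 4.7 mark [588.7  41.7] z 28.5
G px [145 209] c [521.9 -51.7] size [42.3 54.2] yaw -15.8 mark [520.7 -47.4] z 28.8
G px [ 51 232] c [513.8  37. ] size [41.3 60. ] yaw 0.5 mark [512.5  43.5] z 28.8
t 4.17 tcp [ 499.7 -203.    87.4] yaw -10.1 w 0.005 gf 0.0
```

View pics/w2.png

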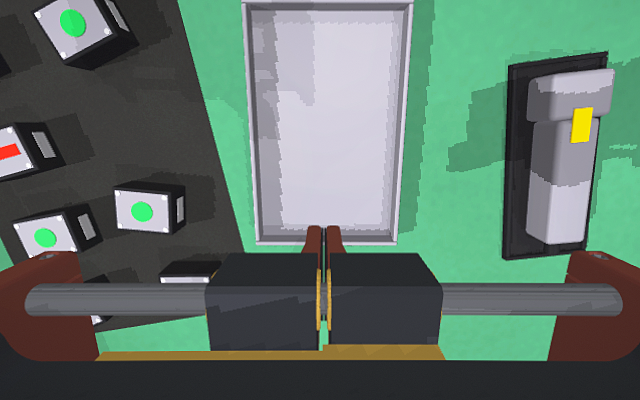

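```bash
python3 - <<'E'
from h import *
for f,t in(('w1',[.4372,-.0649,.1073]),('w2',[.4997,-.203,.0874])):
    p,d,c=load(f); t=np.array(t); print(f,proj(c,[t,t-[0,0,.008],t+[0,0,.011]]).tolist())
    if f=='w2':
        for uv in [(313,230),(336,230),(313,240),(336,245),(318,228)]: print(uv,atd(c,d,[uv]),d[uv[1],uv[0]])
    else:
        for uv in [(243,232),(402,235),(240,250),(405,250)]: print(uv,atd(c,d,[uv]),d[uv[1],uv[0]])
E
```

```text
w1 [[322.3758776752521, 227.49242812321393], [322.39133114764525, 223.5764992909833], [322.35255071429566, 233.40215678823478]]
(243, 232) [[ 0.45440583 -0.02332286  0.14066837]] 0.1645811
(402, 235) [[ 0.43667169 -0.10998417  0.14047481]] 0.16539349
(240, 250) [[ 0.44821078 -0.02289221  0.15095263]] 0.15618022
(405, 250) [[ 0.43111805 -0.10899924  0.14803466]] 0.15949473
w2 [[322.44907530782143, 227.27827482553224], [322.47815119237293, 223.3496374986838], [322.40518765305023, 233.20765155178722]]
(313, 230) [[ 0.51119756 -0.19984971  0.12144661]] 0.16342168
(336, 230) [[ 0.50916848 -0.21234474  0.1219609 ]] 0.16287914
(313, 240) [[ 0.51118521 -0.20034108  0.13597437]] 0.1493475
(336, 245) [[ 0.50939546 -0.21150461  0.1427132 ]] 0.14278175
(318, 228) [[ 0.51116537 -0.20261201  0.11948843]] 0.16520259
```

```bash
python3 - <<'E'
from h import *
p,d,c=load('w2')
for u in(310,314,332,338):
    print(u,[(v,)+tuple(np.round(atd(c,d,[(u,v)])[0]*1000).astype(int)) for v in range(216,262,5)])
R=np.array(c['R']);t=np.array(c['t']);print('cam',-R.T@t,'axis',R[2])
cv2.imwrite('pics/crop2.png',cv2.resize(p[200:290,260:390],None,fx=6,fy=6))
E
```

```text
310 [(216, np.int64(484), np.int64(-188), np.int64(5)), (221, np.int64(479), np.int64(-187), np.int64(6)), (226, np.int64(512), np.int64(-198), np.int64(115)), (231, np.int64(512), np.int64(-198), np.int64(124)), (236, np.int64(512), np.int64(-199), np.int64(131)), (241, np.int64(512), np.int64(-199), np.int64(138)), (246, np.int64(511), np.int64(-199), np.int64(144)), (251, np.int64(511), np.int64(-199), np.int64(149)), (256, np.int64(533), np.int64(-206), np.int64(201)), (261, np.int64(533), np.int64(-206), np.int64(204))]
314 [(216, np.int64(483), np.int64(-192), np.int64(5)), (221, np.int64(477), np.int64(-191), np.int64(3)), (226, np.int64(511), np.int64(-200), np.int64(115)), (231, np.int64(511), np.int64(-200), np.int64(123)), (236, np.int64(512), np.int64(-201), np.int64(132)), (241, np.int64(511), np.int64(-201), np.int64(137)), (246, np.int64(511), np.int64(-201), np.int64(144)), (251, np.int64(511), np.int64(-201), np.int64(149)), (256, np.int64(533), np.int64(-207), np.int64(202)), (261, np.int64(532), np.int64(-207), np.int64(204))]
332 [(216, np.int64(480), np.int64(-20
[... 408 characters left out ...]
np.int64(-212), np.int64(200)), (261, np.int64(532), np.int64(-212), np.int64(204))]
338 [(216, np.int64(479), np.int64(-214), np.int64(4)), (221, np.int64(474), np.int64(-213), np.int64(4)), (226, np.int64(509), np.int64(-214), np.int64(116)), (231, np.int64(509), np.int64(-213), np.int64(124)), (236, np.int64(509), np.int64(-213), np.int64(130)), (241, np.int64(509), np.int64(-213), np.int64(138)), (246, np.int64(509), np.int64(-212), np.int64(144)), (251, np.int64(509), np.int64(-212), np.int64(150)), (256, np.int64(531), np.int64(-213), np.int64(201)), (261, np.int64(531), np.int64(-213), np.int64(204))]
cam [ 0.56676486 -0.21546548  0.27534572] axis [-0.24900598  0.04403466 -0.96750037]
```

View pics/crop2.png

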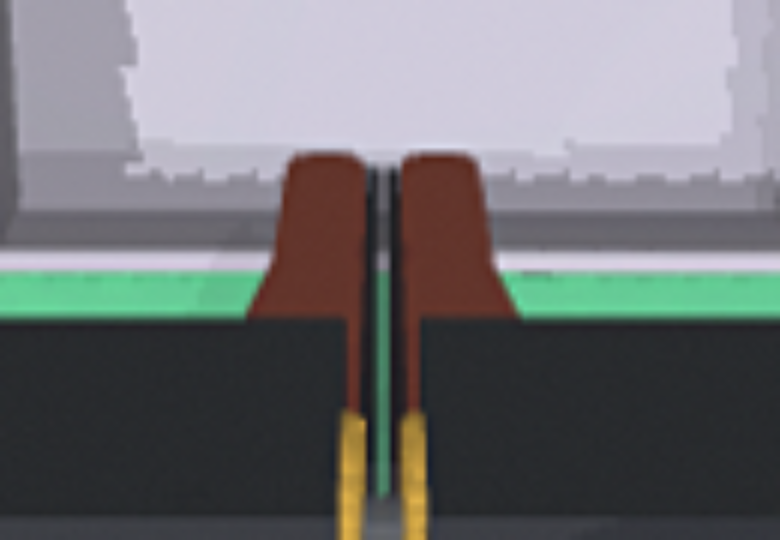

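Measured from the wrist depth, the real fingertips stand about 27 mm above the reported TCP, not 8 mm below it. The first close therefore passed over the module, which hasn't moved. I'll correct for this offset and descend carefully.

Request:
{"api": "apply_moves", "payload": {
  "series": [-0.423, 0.94, 0, 0, -0.6, -0.423, 0.94, 0, 0, -0.6, -0.423, 0.94, 0, 0, -0.6, -0.423, 0.94, 0, 0, -0.6, -0.423, 0.94, 0, 0, -0.6, -0.423, 0.94, 0, 0, -0.6, -0.423, 0.94, 0, 0, -0.6, -0.423, 0.94, 0, 0, -0.6]
}}

```text
time: 5.18
tool_pos: [0.4367, -0.064, 0.0875]
orientation: [0.996, -0.089, -0.0, 0.0]
force: [-0.2, 1.1, -0.0]
width: 0.796
gripper_force: 0.0
```

Request:
{"api": "apply_moves", "payload": {
  "series": [0, 0, -0.3, 0, -0.6, 0, 0, -0.5, 0, -0.6, 0, 0, -0.58, 0, -0.6, 0, 0, -0.63, 0, -0.6, 0, 0, -0.68, 0, -0.6, 0, 0, -0.68, 0, -0.6]
}}

```text
time: 5.92
tool_pos: [0.4369, -0.0636, -0.0142]
orientation: [0.996, -0.089, 0.0, 0.0]
force: [-0.0, -0.9, 0.2]
width: 0.8
gripper_force: 0.0
```

```bash
python3 - <<'E'
from h import *
mods('wrist','w3'); print(robot.state()['force'])
E
```

```text
G px [258  94] c [520.5 -48.7] size [39.4 50.3] yaw -15.6 mark [521.  -47.8] z 29.1
G px [ 84 145] c [512.9  38.6] size [39.7 56.2] yaw 1.0 mark [513.   43.3] z 29.0
R px [321 247] c [441.4 -63.4] size [39.1 49.5] yaw -10.2 mark [436.8 -62.7] z 29.1
t 5.97 tcp [437.  -63.6 -14. ] yaw -10.2 w 0.803 gf 0.0
[ 0.00123157 -0.56079633  0.85923571]
```

View pics/w3.png

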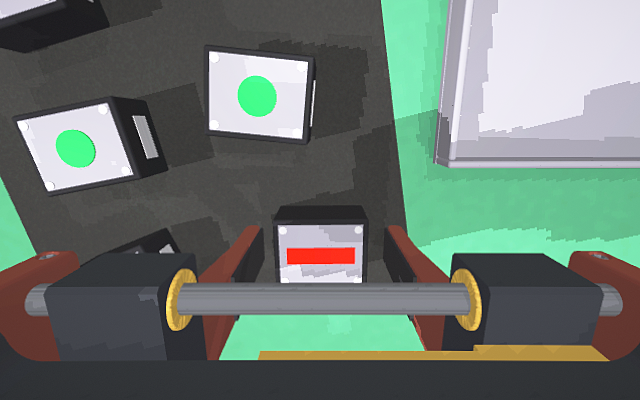

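The module with its red bar at (321,255) sits between the open fingers, and there's no contact.

Request:
{"api": "apply_moves", "payload": {
  "series": [0, 0, -0.035, 0, -0.6, 0, 0, -0.035, 0, 1, 0, 0, -0.035, 0, 1, 0, 0, -0.035, 0, 1, 0, 0, -0.035, 0, 1, 0, 0, -0.035, 0, 1]
}}

```text
time: 6.72
tool_pos: [0.4368, -0.0635, -0.0195]
orientation: [0.996, -0.089, 0.0, -0.0]
force: [0.5, 1.2, 2.0]
width: 0.574
gripper_force: 20.0
```

Request:
{"api": "apply_moves", "payload": {
  "series": [0, 0, 0.4, 0, 1, 0, 0, 0.4, 0, 1, 0, 0, 0.4, 0, 1]
}}

```text
time: 7.1
tool_pos: [0.4366, -0.0638, 0.0403]
orientation: [0.996, -0.089, 0.0, 0.0]
force: [0.2, -0.1, -1.4]
width: 0.574
gripper_force: 20.0
```

Request:
{"api": "apply_moves", "payload": {
  "series": [0.43, -0.963, 0, 0, 1, 0.43, -0.963, 0, 0, 1, 0.43, -0.963, 0, 0, 1, 0.43, -0.963, 0, 0, 1, 0.43, -0.963, 0, 0, 1]
}}

```text
time: 7.72
tool_pos: [0.4999, -0.2068, 0.039]
orientation: [0.996, -0.089, -0.001, -0.001]
force: [-0.1, 1.3, -0.6]
width: 0.57
gripper_force: 20.0
```

Request:
{"api": "apply_moves", "payload": {
  "series": [0, 0, -0.25, 0, 1, 0, 0, -0.34, 0, 1, 0, 0, -0.365, 0, 1, 0, 0, -0.365, 0, 1, 0, 0, -0.365, 0, -0.45, 0, 0, -0.365, 0, -0.45, 0, 0, -0.365, 0, -0.45]
}}

```text
time: 8.6
tool_pos: [0.5015, -0.2082, -0.0139]
orientation: [0.996, -0.089, 0.0, 0.0]
force: [-0.2, -0.2, 0.9]
width: 0.72
gripper_force: 0.0
```

Request:
{"api": "apply_moves", "payload": {
  "series": [0, 0, 0.2, 0, -0.6, 0, 0, 0.4, 0, -0.6, -0.22, 0.85, 0.4, 0, -0.6, -0.22, 0.85, 0.4, 0.06, -0.6, -0.22, 0.85, 0.4, 0.122, -0.6, -0.22, 0.85, 0.4, 0.122, -0.6]
}}

```text
time: 9.35
tool_pos: [0.4683, -0.0799, 0.046]
orientation: [0.995, 0.103, 0.0, 0.0]
force: [0.3, -1.1, 0.5]
width: 0.802
gripper_force: 0.0
```

Request:
{"api": "apply_moves", "payload": {
  "series": [-0.22, 0.86, 0, 0, -0.6, -0.22, 0.86, 0, 0, -0.6, -0.22, 0.86, 0, 0, -0.6, -0.22, 0.86, 0, 0, -0.6]
}}

```text
time: 9.85
tool_pos: [0.4357, 0.0479, 0.0457]
orientation: [0.995, 0.101, 0.0, 0.0]
force: [0.0, -0.3, 0.3]
width: 0.799
gripper_force: 0.0
```

```bash
python3 - <<'E'
from h import *
mods('top','top3'); mods('wrist','w4')
E
```

```text
G px [292 128] c [793.5  88.2] size [42.2 49.7] yaw 5.7 mark [794.8  88. ] z 27.0
R px [251 134] c [779. 206.] size [23.4 73.8] yaw 56.5 mark [779.8 206.5] z 22.5
G px [397 140] c [ 756.1 -211.8] size [42.4 51.3] yaw -74.5 mark [ 757.2 -212.4] z 27.6
G px [340 172] c [666. -47.] size [40.3 49.9] yaw 13.3 mark [667.  -47.9] z 27.6
G px [301 172] c [665.9  64.6] size [41.  49.5] yaw 10.7 mark [666.5  64.3] z 27.2
R px [307 200] c [586.3  49.6] size [40. 50.] yaw 4.9 mark [586.3  50.2] z 27.7
G px [342 224] c [519.2 -48.3] size [40.2 49.8] yaw -15.3 mark [519.5 -49. ] z 27.7
G px [310 227] c [511.   43.1] size [39.2 47.8] yaw -0.8 mark [511.5  41.8] z 27.7
R px [399 230] c [ 499.7 -207.8] size [39.7 51.9] yaw -10.3 mark [ 499.6 -209. ] z 32.1
t 9.9 tcp [435.8  47.   45.6] yaw 11.6 w 0.8 gf 0.0
G px [352 111] c [512.9  42.8] size [39.5 49.5] yaw 1.0 mark [513.   42.6] z 29.1
G px [483 127] c [520.6 -45.3] size [40.8 53.6] yaw -15.8 mark [521.  -48.3] z 29.2
R px [319 216] c [437.1  50.2] size [41.8 49.5] yaw 12.3 mark [435.2  49.6] z 29.1
t 9.95 tcp [435.9  46.6  45.6] yaw 11.5 w 0.799 gf 0.0
```

Request:
{"api": "apply_moves", "payload": {
  "series": [0, 0.005, -0.3, 0, -0.6, 0, 0.005, -0.438, 0, -0.6, 0, 0.005, -0.438, 0, -0.6, 0, 0.005, -0.438, 0, 1, 0, 0.005, -0.438, 0, 1, 0, 0.005, -0.438, 0, 1, 0, 0.005, -0.438, 0, 1, 0, 0.005, -0.438, 0, 1]
}}

```text
time: 10.95
tool_pos: [0.4361, 0.0491, -0.0192]
orientation: [0.995, 0.102, 0.001, 0.0]
force: [-0.3, -1.2, 6.8]
width: 0.567
gripper_force: 20.0
```

Request:
{"api": "apply_moves", "payload": {
  "series": [0, 0, 0.2, 0, 1, 0, 0, 0.4, 0, 1, 0.4, -0.89, 0.4, 0, 1, 0.4, -0.89, 0.4, -0.06, 1, 0.4, -0.89, 0.4, -0.12, 1, 0.4, -0.89, 0.4, -0.12, 1]
}}

```text
time: 11.7
tool_pos: [0.4954, -0.0859, 0.04]
orientation: [0.996, -0.087, 0.0, 0.0]
force: [0.0, -0.0, -0.7]
width: 0.566
gripper_force: 20.0
```

Request:
{"api": "apply_moves", "payload": {
  "series": [0.4, -0.89, 0, 0, 1, 0.4, -0.89, 0, 0, 1, 0.4, -0.89, 0, 0, 1, 0.4, -0.89, 0, 0, 1, 0.4, -0.89, 0, 0, 1]
}}

```text
time: 12.32
tool_pos: [0.5547, -0.2149, 0.0398]
orientation: [0.996, -0.084, -0.001, -0.001]
force: [-0.2, 0.7, -0.1]
width: 0.565
gripper_force: 20.0
```

Request:
{"api": "apply_moves", "payload": {
  "series": [0, 0, -0.25, 0, 1, 0, 0, -0.34, 0, 1, 0, 0, -0.365, 0, 1, 0, 0, -0.365, 0, 1, 0, 0, -0.365, 0, -0.45, 0, 0, -0.365, 0, -0.45, 0, 0, -0.365, 0, -0.45]
}}

```text
time: 13.2
tool_pos: [0.5554, -0.2179, -0.0145]
orientation: [0.996, -0.086, 0.0, 0.0]
force: [-0.5, -0.2, -0.1]
width: 0.725
gripper_force: 0.0
```

Request:
{"api": "apply_moves", "payload": {
  "series": [0, 0, 0.2, 0, -0.6, 0, 0, 0.4, 0, -0.6, 0.107, 0.89, 0.4, 0, -0.6, 0.107, 0.89, 0.4, 0.06, -0.6, 0.107, 0.89, 0.4, 0.085, -0.6, 0.107, 0.89, 0.4, 0.085, -0.6]
}}

```text
time: 13.95
tool_pos: [0.5715, -0.0831, 0.0454]
orientation: [0.999, 0.048, 0.0, -0.0]
force: [-0.6, -0.5, 0.1]
width: 0.8
gripper_force: 0.0
```

Request:
{"api": "apply_moves", "payload": {
  "series": [0.107, 0.89, 0, 0, -0.6, 0.107, 0.89, 0, 0, -0.6, 0.107, 0.89, 0, 0, -0.6, 0.107, 0.89, 0, 0, -0.6, 0.107, 0.89, 0, 0, -0.6]
}}

```text
time: 14.58
tool_pos: [0.5873, 0.0462, 0.045]
orientation: [0.999, 0.046, -0.0, 0.001]
force: [0.8, -0.4, -0.2]
width: 0.802
gripper_force: 0.0
```

```bash
python3 - <<'E'
from h import *
mods('top','top4'); mods('wrist','w5')
E
```

```text
G px [292 128] c [793.8  88.2] size [41.8 49.5] yaw 4.5 mark [794.7  88. ] z 27.3
R px [251 134] c [779.2 206.2] size [22.6 73.6] yaw 56.5 mark [780.1 206.2] z 22.8
G px [397 140] c [ 755.9 -211.5] size [43.1 51.9] yaw -73.6 mark [ 757.5 -212.1] z 27.4
G px [342 171] c [667.1 -51.8] size [40.1 40.3] yaw -76.6 mark [667.  -47.9] z 27.9
R px [402 211] c [ 552.8 -216.7] size [40.8 52.5] yaw -9.6 mark [ 553.1 -219.1] z 32.0
R px [399 230] c [ 499.8 -207.6] size [39.6 52.1] yaw -10.3 mark [ 499.6 -209. ] z 32.2
t 14.62 tcp [587.3  46.3  45.1] yaw 5.2 w 0.796 gf 0.0
G px [305  99] c [668.2  65.5] size [39.5 49.5] yaw 11.1 mark [668.5  65.9] z 29.2
G px [471 115] c [667.9 -44. ] size [39.5 53.4] yaw 14.4 mark [668.6 -46.7] z 29.2
R px [317 215] c [590.   50.6] size [40.8 49.6] yaw 5.2 mark [587.8  50.5] z 29.1
G px [319 322] c [500.7  42.3] size [16.6 49.5] yaw 5.2 mark [506.5  42.3] z 29.2
t 14.68 tcp [587.3  46.7  45.1] yaw 5.2 w 0.799 gf 0.0
```

Request:
{"api": "apply_moves", "payload": {
  "series": [0, 0.01, -0.3, 0, -0.6, 0, 0.01, -0.438, 0, -0.6, 0, 0.01, -0.438, 0, -0.6, 0, 0.01, -0.438, 0, 1, 0, 0.01, -0.438, 0, 1, 0, 0.01, -0.438, 0, 1, 0, 0.01, -0.438, 0, 1, 0, 0.01, -0.438, 0, 1]
}}

```text
time: 15.68
tool_pos: [0.5882, 0.0506, -0.0193]
orientation: [0.999, 0.047, 0.001, 0.0]
force: [-0.9, -1.1, 6.3]
width: 0.566
gripper_force: 20.0
```

Request:
{"api": "apply_moves", "payload": {
  "series": [0, 0, 0.2, 0, 1, 0, 0, 0.4, 0, 1, 0.073, -0.925, 0.4, 0, 1, 0.073, -0.925, 0.4, -0.06, 1, 0.073, -0.925, 0.4, -0.085, 1, 0.073, -0.925, 0.4, -0.085, 1]
}}

```text
time: 16.42
tool_pos: [0.5981, -0.0896, 0.0396]
orientation: [0.996, -0.087, 0.0, 0.0]
force: [0.8, 1.2, -2.1]
width: 0.563
gripper_force: 20.0
```

Request:
{"api": "apply_moves", "payload": {
  "series": [0.073, -0.925, 0, 0, 1, 0.073, -0.925, 0, 0, 1, 0.073, -0.925, 0, 0, 1, 0.073, -0.925, 0, 0, 1, 0.073, -0.925, 0, 0, 1]
}}

```text
time: 17.05
tool_pos: [0.6097, -0.2232, 0.0395]
orientation: [0.996, -0.084, -0.0, -0.001]
force: [0.7, 0.9, -0.1]
width: 0.569
gripper_force: 20.0
```

Request:
{"api": "apply_moves", "payload": {
  "series": [0, 0, -0.25, 0, 1, 0, 0, -0.34, 0, 1, 0, 0, -0.365, 0, 1, 0, 0, -0.365, 0, 1, 0, 0, -0.365, 0, -0.45, 0, 0, -0.365, 0, -0.45, 0, 0, -0.365, 0, -0.45]
}}

```text
time: 17.92
tool_pos: [0.6094, -0.2268, -0.015]
orientation: [0.996, -0.086, 0.0, 0.0]
force: [-0.2, 0.6, -0.2]
width: 0.724
gripper_force: 0.0
```

Request:
{"api": "apply_moves", "payload": {
  "series": [0, 0, 0.2, 0, -0.6, 0, 0, 0.4, 0, -0.6, -0.295, 0.594, 0.4, 0, -0.6, -0.295, 0.594, 0.4, -0.03, -0.6, -0.295, 0.594, 0.4, -0.03, -0.6]
}}

```text
time: 18.55
tool_pos: [0.5642, -0.1344, 0.0452]
orientation: [0.991, -0.131, -0.0, -0.0]
force: [1.0, -1.3, -0.2]
width: 0.799
gripper_force: 0.0
```

Request:
{"api": "apply_moves", "payload": {
  "series": [-0.295, 0.594, 0, 0, -0.6, -0.295, 0.594, 0, 0, -0.6, -0.295, 0.594, 0, 0, -0.6, -0.295, 0.594, 0, 0, -0.6]
}}

```text
time: 19.05
tool_pos: [0.5217, -0.05, 0.045]
orientation: [0.991, -0.133, 0.001, 0.0]
force: [-0.3, 0.4, 0.2]
width: 0.801
gripper_force: 0.0
```

```bash
python3 - <<'E'
from h import *
mods('top','top5'); mods('wrist','w6')
E
```

```text
G px [292 128] c [793.9  88.2] size [41.6 49.6] yaw 5.1 mark [794.7  88. ] z 27.2
R px [251 134] c [779.6 206.8] size [22.3 73.8] yaw 54.6 mark [780.4 206.4] z 22.6
G px [397 140] c [ 756.1 -211.9] size [41.8 51.9] yaw -75.9 mark [ 757.3 -211.9] z 27.9
G px [340 172] c [666. -47.] size [40.3 49.9] yaw 13.3 mark [666.9 -47.7] z 27.6
G px [301 172] c [665.9  64.6] size [41.  49.5] yaw 10.7 mark [666.5  64.3] z 27.4
R px [404 191] c [ 607.6 -225. ] size [41.2 53.1] yaw -10.3 mark [ 608.6 -226.6] z 32.0
R px [402 211] c [ 552.8 -216.9] size [40.8 52.1] yaw -9.6 mark [ 553.1 -219.2] z 31.8
G px [308 228] c [511.   43.1] size [39.2 47.8] yaw -0.8 mark [509.2  43.7] z 27.7
R px [403 230] c [ 498.1 -216.5] size [34.2 39.8] yaw 80.0 mark [ 498.6 -214.4] z 32.0
t 19.1 tcp [521.7 -50.3  44.9] yaw -15.3 w 0.799 gf 0.0
G px [254  20] c [652.4 -44. ] size [30.2 59. ] yaw -15.1 mark [664.5 -45.2] z 28.9
R px [557  26] c [ 604.3 -219.8] size [31.3 58.5] yaw -10.9 mark [ 610.  -226.9] z 33.2
G px [87 52] c [666.   62.3] size [44.4 54.9] yaw 11.0 mark [668.6  66.3] z 28.8
R px [553 108] c [ 556.  -212.6] size [40.  58.2] yaw -10.0 mark [ 554.9 -218. ] z 33.2
R px [545 188] c [ 504.4 -203.5] size [42.1 58.5] yaw -10.1 mark [ 501.3 -209. ] z 33.1
G px [320 219] c [522.7 -48.7] size [41.8 49.7] yaw -15.4 mark [520.6 -47.9] z 29.1
G px [206 246] c [528.8  38.9] size [32.6 50.9] yaw 27.5 mark [514.1  43.5] z 28.9
t 19.15 tcp [521.5 -50.4  44.8] yaw -15.4 w 0.799 gf 0.0
```

Request:
{"api": "apply_moves", "payload": {
  "series": [0, 0.005, -0.3, 0, -0.6, 0, 0.005, -0.438, 0, -0.6, 0, 0.005, -0.438, 0, -0.6, 0, 0.005, -0.438, 0, 1, 0, 0.005, -0.438, 0, 1, 0, 0.005, -0.438, 0, 1, 0, 0.005, -0.438, 0, 1, 0, 0.005, -0.438, 0, 1]
}}

```text
time: 20.15
tool_pos: [0.5216, -0.048, -0.02]
orientation: [0.991, -0.133, 0.001, 0.0]
force: [-1.2, -0.6, 7.0]
width: 0.565
gripper_force: 20.0
```

Request:
{"api": "apply_moves", "payload": {
  "series": [0, 0, 0.3, 0, 1, 0, 0, 0.6, 0, 1, 0.107, 0.91, 0.8, 0, 1, 0.107, 0.91, 0.8, 0.04, 1, 0.107, 0.91, 0.8, 0.069, 1, 0.107, 0.91, 0.8, 0.069, 1]
}}

```text
time: 20.9
tool_pos: [0.5367, 0.0902, 0.0994]
orientation: [1.0, -0.023, 0.0, -0.0]
force: [0.2, -0.4, -0.8]
width: 0.569
gripper_force: 20.0
```

Request:
{"api": "apply_moves", "payload": {
  "series": [0.107, 0.91, 0.3, 0, 1, 0.107, 0.91, 0.3, 0, 1, 0.107, 0.91, 0.3, 0, 1, 0.107, 0.91, 0.3, 0, 1, 0.107, 0.91, 0.3, 0, 1, 0.107, 0.91, 0.3, 0, 1]
}}

```text
time: 21.65
tool_pos: [0.5529, 0.2226, 0.1434]
orientation: [1.0, -0.026, -0.0, 0.001]
force: [-1.1, 0.4, -0.7]
width: 0.566
gripper_force: 20.0
```

```bash
python3 - <<'E'
from h import *
mods('wrist','w7')
E
```

```text
G px [601  54] c [667.4 -41.5] size [40.1 58.4] yaw 14.1 mark [668.6 -47.1] z 29.2
G px [481  61] c [667.6  69. ] size [40.2 55. ] yaw 10.6 mark [668.6  65.4] z 29.2
G px [490 215] c [515.3  45.6] size [42.7 54.9] yaw 0.9 mark [512.6  42.1] z 29.1
t 21.7 tcp [552.9 223.1 143.6] yaw -3.0 w 0.569 gf 19.99
```

View pics/w7.png

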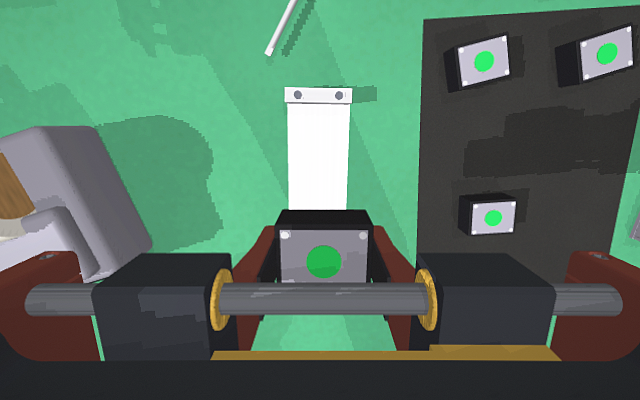

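The held module fills the jaws. The stop bar spans (285,87) to (352,102), and the strip edges run down at columns of about 288 and 349.

```bash
python3 - <<'E'
from h import *
p,d,c=load('w7'); g=p.min(2).astype(float)
def edges(v,u0,u1):
    r=g[v,u0:u1]; th=(r.max()+np.median(g[v,200:260]))/2; i=np.where(r>th)[0]; return u0+i[0]-.5,u0+i[-1]+.5
C=[]
for v in range(108,206,8):
    a,b=edges(v,270,370); P=atz(c,[(a,v),(b,v)],0)*1000; C.append(P[:,:2].mean(0)); print(v,a,b,np.round(P[:,:2],1).ravel(),round(np.linalg.norm(P[0]-P[1]),1))
C=np.array(C); k=np.polyfit(C[:,0],C[:,1],1); print('yaw',np.degrees(np.arctan(k[0])),'y at 550,617',np.polyval(k,[550,617]))
P=atz(c,[(285,87),(352,87),(352,102),(285,102)],.026)*1000; print(np.round(P,1).tolist())
print([int(x) for x in g[82:112,320]])
# top view: strip axis the same way
p,d,c=load('top0'); g=p.min(2).astype(float); C=[]
for v in range(190,246,5):
    a,b=edges(v,222,270) if 0 else (lambda i:(222+i[0]-.5,222+i[-1]+.5))(np.where(g[v,222:270]>130)[0]); P=atz(c,[(a,v),(b,v)],0)*1000; C.append(P[:,:2].mean(0))
C=np.array(C); k=np.polyfit(C[:,0],C[:,1],1); print('top yaw',np.degrees(np.arctan(k[0])),'y',np.polyval(k,[550,617]))
E
```

```text
108 286.5 349.5 [637.7 256.7 634.2 189.5] 67.3
116 286.5 349.5 [629.5 257.4 626.  189.8] 67.8
124 286.5 348.5 [621.2 258.1 617.8 191.1] 67.1
132 287.5 348.5 [612.8 257.8 609.3 191.3] 66.5
140 287.5 348.5 [604.2 258.5 600.8 191.6] 66.9
148 287.5 348.5 [595.6 259.2 592.1 191.9] 67.4
156 287.5 347.5 [586.8 259.9 583.4 193.2] 66.8
164 287.5 347.5 [577.9 260.6 574.4 193.5] 67.2
172 287.5 347.5 [568.9 261.4 565.4 193.8] 67.7
180 287.5 346.5 [559.8 262.2 556.3 195.2] 67.0
188 288.5 346.5 [550.5 261.8 547.  195.5] 66.3
196 288.5 346.5 [541.1 262.5 537.6 195.8] 66.8
204 288.5 345.5 [531.5 263.3 528.1 197.3] 66.1
yaw -3.775825958956152 y at 550,617 [228.76463009 224.34288733]
[[655.8, 253.6, 26.0], [652.5, 188.9, 26.0], [638.7, 189.2, 26.0], [642.1, 254.8, 26.0]]
[92, 93, 94, 95, 60, 100, 255, 250, 246, 244, 243, 242, 242, 243, 243, 242, 243, 243, 245, 255, 193, 108, 247, 255, 254, 253, 253, 253, 254, 254]
top yaw -3.856208944262804 y [227.55927887 223.0431204 ]
```

Request:
{"api": "apply_moves", "payload": {
  "series": [0.41, -0.006, 0, -0.0045, 1, 0.41, -0.006, -0.4, -0.0045, 1, 0.41, -0.006, -0.7, -0.0045, 1, 0.41, -0.006, -0.7, -0.0045, 1, 0.41, -0.006, -0.7, -0.0045, 1]
}}

```text
time: 22.32
tool_pos: [0.6153, 0.2244, 0.0408]
orientation: [0.999, -0.032, 0.001, -0.0]
force: [-0.1, -0.1, -0.3]
width: 0.567
gripper_force: 20.0
```

Request:
{"api": "apply_moves", "payload": {
  "series": [0, 0, -0.25, 0, 1, 0, 0, -0.35, 0, 1, 0, 0, -0.395, 0, 1, 0, 0, -0.395, 0, 1, 0, 0, -0.395, 0, 1]
}}

```text
time: 22.95
tool_pos: [0.615, 0.2246, -0.0191]
orientation: [0.999, -0.032, 0.001, -0.0]
force: [1.2, -0.1, -0.5]
width: 0.565
gripper_force: 20.0
```

Request:
{"api": "apply_moves", "payload": {
  "series": [0.013, -0.001, 0, 0, 1, 0.026, -0.002, 0, 0, 1, 0.039, -0.003, 0, 0, 1, 0.052, -0.004, 0, 0, 1, 0.052, -0.004, 0, 0, 1]
}}

```text
time: 23.58
tool_pos: [0.6208, 0.224, -0.0199]
orientation: [0.999, -0.032, -0.001, 0.0]
force: [-5.8, -0.6, 6.9]
width: 0.566
gripper_force: 20.0
```

Request:
{"api": "apply_moves", "payload": {
  "series": [0, 0, 0, 0, -0.45, 0, 0, 0, 0, -0.45, 0, 0, 0, 0, -0.45, 0, 0, 0.2, 0, -0.6, 0, 0, 0.43, 0, -0.6, -0.366, -0.601, 0.43, 0.021, -0.6, -0.366, -0.601, 0.43, 0.021, -0.6, -0.366, -0.601, 0.43, 0.021, -0.6]
}}

```text
time: 24.58
tool_pos: [0.5662, 0.1294, 0.0444]
orientation: [1.0, -0.001, -0.0, 0.001]
force: [0.5, 0.3, 0.1]
width: 0.8
gripper_force: 0.0
```

Request:
{"api": "apply_moves", "payload": {
  "series": [-0.366, -0.601, 0, 0, -0.6, -0.366, -0.601, 0, 0, -0.6, -0.366, -0.601, 0, 0, -0.6, -0.366, -0.601, 0, 0, -0.6, -0.366, -0.601, 0, 0, -0.6]
}}

```text
time: 25.2
tool_pos: [0.5133, 0.0452, 0.0444]
orientation: [1.0, 0.002, 0.0, -0.0]
force: [-0.3, -0.0, 0.2]
width: 0.799
gripper_force: 0.0
```

```bash
python3 - <<'E'
from h import *
mods('top','top6'); mods('wrist','w8')
E
```

```text
G px [292 128] c [793.9  88.2] size [41.6 49.6] yaw 5.1 mark [794.7  87.7] z 27.2
R px [251 134] c [778.6 205.7] size [23.9 73.9] yaw 59.3 mark [779.3 206.4] z 22.6
G px [397 140] c [ 756.3 -211.8] size [42.1 51.8] yaw -76.1 mark [ 757.2 -212.5] z 27.4
G px [341 172] c [665.9 -46.8] size [40.3 50.5] yaw 13.4 mark [667.  -47.9] z 27.5
G px [301 172] c [665.9  64.6] size [41.  49.5] yaw 10.6 mark [666.6  64.1] z 27.3
G px [246 187] c [625.3 220.3] size [54.1 65.4] yaw -0.8 mark [618.8 222.8] z 26.2
R px [404 191] c [ 607.5 -225.3] size [41.2 52.5] yaw -10.3 mark [ 608.3 -227.4] z 31.9
R px [402 211] c [ 552.9 -216.5] size [40.8 52.9] yaw -9.6 mark [ 553.2 -218.5] z 31.9
R px [399 230] c [ 499.8 -207.6] size [39.7 52.3] yaw -10.3 mark [ 500.  -208.4] z 31.9
t 25.25 tcp [513.   45.   44.3] yaw 0.3 w 0.799 gf 0.0
G px [48 45] c [625.9 215. ] size [53.6 64.4] yaw -4.0 mark [620.4 224.9] z 28.4
G px [326 217] c [514.6  42.6] size [41.8 49.6] yaw 1.0 mark [512.7  42.7] z 29.1
t 25.3 tcp [512.8  44.7  44.2] yaw 0.2 w 0.801 gf 0.0
```

Request:
{"api": "apply_moves", "payload": {
  "series": [0, -0.005, -0.3, 0, -0.6, 0, -0.005, -0.43, 0, -0.6, 0, -0.005, -0.43, 0, -0.6, 0, -0.005, -0.43, 0, 1, 0, -0.005, -0.43, 0, 1, 0, -0.005, -0.43, 0, 1, 0, -0.005, -0.43, 0, 1, 0, -0.005, -0.43, 0, 1]
}}

```text
time: 26.3
tool_pos: [0.5131, 0.0428, -0.0192]
orientation: [1.0, 0.001, 0.001, -0.0]
force: [-0.7, -0.0, 7.0]
width: 0.567
gripper_force: 20.0
```

Request:
{"api": "apply_moves", "payload": {
  "series": [0, 0, 0.2, 0, 1, 0, 0, 0.4, 0, 1, 0.21, 0.616, 0.4, -0.022, 1, 0.21, 0.616, 0.4, -0.022, 1, 0.21, 0.616, 0.4, -0.022, 1]
}}

```text
time: 26.92
tool_pos: [0.5441, 0.1387, 0.0401]
orientation: [1.0, -0.031, 0.0, -0.001]
force: [-0.8, -0.3, -0.9]
width: 0.567
gripper_force: 20.0
```

Request:
{"api": "apply_moves", "payload": {
  "series": [0.21, 0.616, 0, 0, 1, 0.21, 0.616, 0, 0, 1, 0.21, 0.616, 0, 0, 1, 0.21, 0.616, 0, 0, 1, 0.21, 0.616, 0, 0, 1, 0.21, 0.616, 0, 0, 1]
}}

```text
time: 27.68
tool_pos: [0.5754, 0.226, 0.0399]
orientation: [0.999, -0.034, 0.0, 0.0]
force: [0.1, 0.7, -0.8]
width: 0.57
gripper_force: 20.0
```

Request:
{"api": "apply_moves", "payload": {
  "series": [0, 0, -0.25, 0, 1, 0, 0, -0.35, 0, 1, 0, 0, -0.395, 0, 1, 0, 0, -0.395, 0, 1, 0, 0, -0.395, 0, 1]
}}

```text
time: 28.3
tool_pos: [0.5758, 0.2277, -0.0188]
orientation: [0.999, -0.033, 0.0, -0.0]
force: [-0.6, -0.6, -0.8]
width: 0.571
gripper_force: 20.0
```

Request:
{"api": "apply_moves", "payload": {
  "series": [0.013, -0.001, 0, 0, 1, 0.026, -0.002, 0, 0, 1, 0.039, -0.003, 0, 0, 1, 0.052, -0.004, 0, 0, 1, 0.052, -0.004, 0, 0, 1]
}}

```text
time: 28.92
tool_pos: [0.5808, 0.227, -0.0198]
orientation: [0.999, -0.033, -0.002, 0.0]
force: [-7.9, -0.1, 2.4]
width: 0.568
gripper_force: 20.0
```

Request:
{"api": "apply_moves", "payload": {
  "series": [0, 0, 0, 0, -0.45, 0, 0, 0, 0, -0.45, 0, 0, 0, 0, -0.45, 0, 0, 0.2, 0, -0.6, 0, 0, 0.43, 0, -0.6, 0.281, -0.54, 0.43, 0.05, -0.6, 0.281, -0.54, 0.43, 0.082, -0.6, 0.281, -0.54, 0.43, 0.082, -0.6]
}}

```text
time: 29.92
tool_pos: [0.6267, 0.142, 0.0449]
orientation: [0.996, 0.093, 0.0, 0.001]
force: [-0.2, -0.5, -0.2]
width: 0.801
gripper_force: 0.0
```

Request:
{"api": "apply_moves", "payload": {
  "series": [0.281, -0.54, 0, 0, -0.6, 0.281, -0.54, 0, 0, -0.6, 0.281, -0.54, 0, 0, -0.6, 0.281, -0.54, 0, 0, -0.6, 0.281, -0.54, 0, 0, -0.6, 0.281, -0.54, 0, 0, -0.6]
}}

```text
time: 30.68
tool_pos: [0.667, 0.0664, 0.0452]
orientation: [0.995, 0.096, 0.0, -0.0]
force: [-1.1, -0.2, 0.1]
width: 0.801
gripper_force: 0.0
```

```bash
python3 - <<'E'
from h import *
mods('top','top7'); mods('wrist','w9')
E
```

```text
R px [251 135] c [778.8 207.1] size [23.3 73.7] yaw 54.7 mark [778.5 207.6] z 22.6
G px [397 140] c [ 756.3 -211.9] size [42.  50.9] yaw -74.5 mark [ 757.4 -212. ] z 27.6
G px [344 170] c [668.4 -57.2] size [29.  40.3] yaw -76.6 mark [668.1 -50.3] z 27.6
G px [245 194] c [605.4 220.4] size [65.3 93.7] yaw 89.2 mark [599.  224.1] z 26.8
R px [404 191] c [ 607.3 -225.5] size [41.6 52. ] yaw -10.0 mark [ 608.1 -227.6] z 31.6
R px [402 211] c [ 552.9 -216.7] size [40.8 52.5] yaw -9.6 mark [ 553.1 -219.2] z 31.8
R px [399 230] c [ 499.8 -207.5] size [39.7 52.5] yaw -10.3 mark [ 499.6 -209.1] z 31.8
t 30.73 tcp [667.1  66.   45.2] yaw 11.0 w 0.799 gf 0.0
R px [126  26] c [771.  210.6] size [24.1 53.8] yaw 56.9 mark [767.7 211.8] z 23.9
G px [326  27] c [790.4  88.7] size [32.9 49.5] yaw 5.6 mark [796.5  89.4] z 29.2
G px [104 222] c [626.1 220.2] size [64.8 68.8] yaw -3.7 mark [619.3 224.8] z 28.1
G px [324 215] c [670.2  66. ] size [40.8 49.6] yaw 11.0 mark [668.2  65.7] z 29.1
G px [468 236] c [670.4 -43.4] size [43.2 53.8] yaw 14.5 mark [669.3 -46.7] z 29.0
t 30.77 tcp [667.2  65.7  45.2] yaw 11.0 w 0.801 gf 0.0
```

Request:
{"api": "apply_moves", "payload": {
  "series": [0, 0, -0.3, 0, -0.6, 0, 0, -0.43, 0, -0.6, 0, 0, -0.43, 0, -0.6, 0, 0, -0.43, 0, 1, 0, 0, -0.43, 0, 1, 0, 0, -0.43, 0, 1, 0, 0, -0.43, 0, 1, 0, 0, -0.43, 0, 1]
}}

```text
time: 31.78
tool_pos: [0.6683, 0.0651, -0.0181]
orientation: [0.995, 0.095, 0.001, -0.0]
force: [-1.2, 0.0, 6.9]
width: 0.569
gripper_force: 20.0
```

Request:
{"api": "apply_moves", "payload": {
  "series": [0, 0, 0.2, 0, 1, 0, 0, 0.4, 0, 1, -0.44, 0.55, 0.4, -0.05, 1, -0.44, 0.55, 0.4, -0.082, 1, -0.44, 0.55, 0.4, -0.082, 1]
}}

```text
time: 32.4
tool_pos: [0.5989, 0.1518, 0.041]
orientation: [1.0, -0.031, -0.0, -0.001]
force: [0.6, 0.8, 0.3]
width: 0.568
gripper_force: 20.0
```

Request:
{"api": "apply_moves", "payload": {
  "series": [-0.44, 0.55, 0, 0, 1, -0.44, 0.55, 0, 0, 1, -0.44, 0.55, 0, 0, 1, -0.44, 0.55, 0, 0, 1, -0.44, 0.55, 0, 0, 1, -0.44, 0.55, 0, 0, 1]
}}

```text
time: 33.15
tool_pos: [0.5361, 0.2286, 0.0404]
orientation: [0.999, -0.034, 0.0, 0.0]
force: [-0.6, -0.4, -2.1]
width: 0.567
gripper_force: 20.0
```

Request:
{"api": "apply_moves", "payload": {
  "series": [0, 0, -0.25, 0, 1, 0, 0, -0.35, 0, 1, 0, 0, -0.395, 0, 1, 0, 0, -0.395, 0, 1, 0, 0, -0.395, 0, 1]
}}

```text
time: 33.78
tool_pos: [0.5359, 0.2301, -0.0181]
orientation: [0.999, -0.033, 0.0, -0.0]
force: [0.1, 0.2, -1.0]
width: 0.569
gripper_force: 20.0
```

Request:
{"api": "apply_moves", "payload": {
  "series": [0.013, -0.001, 0, 0, 1, 0.026, -0.002, 0, 0, 1, 0.039, -0.003, 0, 0, 1, 0.052, -0.004, 0, 0, 1, 0.052, -0.004, 0, 0, 1]
}}

```text
time: 34.4
tool_pos: [0.5405, 0.2295, -0.0189]
orientation: [0.999, -0.033, -0.002, 0.001]
force: [-8.9, 0.1, 5.2]
width: 0.568
gripper_force: 20.0
```

Request:
{"api": "apply_moves", "payload": {
  "series": [0, 0, 0, 0, -0.45, 0, 0, 0, 0, -0.45, 0, 0, 0, 0, -0.45, 0, 0, 0.2, 0, -0.6, 0, 0, 0.43, 0, -0.6, 0.416, -0.921, 0.43, 0.05, -0.6, 0.416, -0.921, 0.43, 0.098, -0.6, 0.416, -0.921, 0.43, 0.098, -0.6]
}}

```text
time: 35.4
tool_pos: [0.6073, 0.0858, 0.0458]
orientation: [0.993, 0.119, 0.0, 0.001]
force: [-0.2, 0.2, 0.5]
width: 0.801
gripper_force: 0.0
```

Request:
{"api": "apply_moves", "payload": {
  "series": [0.416, -0.921, 0, 0, -0.6, 0.416, -0.921, 0, 0, -0.6, 0.416, -0.921, 0, 0, -0.6, 0.416, -0.921, 0, 0, -0.6, 0.416, -0.921, 0, 0, -0.6, 0.416, -0.921, 0, 0, -0.6, 0.416, -0.921, 0, 0, -0.6]
}}

```text
time: 36.28
tool_pos: [0.6679, -0.0455, 0.046]
orientation: [0.993, 0.121, 0.0, -0.0]
force: [0.1, -0.3, 0.1]
width: 0.801
gripper_force: 0.0
```

```bash
python3 - <<'E'
from h import *
mods('top','top8'); mods('wrist','w10')
E
```

```text
G px [292 128] c [793.9  88.1] size [41.9 49.2] yaw 3.7 mark [794.7  88. ] z 27.2
R px [252 134] c [778.8 206.3] size [23.4 74.5] yaw 56.5 mark [780. 206.] z 22.0
G px [399 139] c [ 758.  -217.5] size [30.2 51.2] yaw -76.1 mark [ 757.4 -212. ] z 27.6
G px [245 201] c [585.7 220.7] size [ 65.3 133. ] yaw 89.2 mark [579.4 225.4] z 27.1
t 36.33 tcp [667.9 -45.9  46. ] yaw 13.9 w 0.804 gf 0.0
G px [585 149] c [ 758.1 -206.7] size [48.1 49.6] yaw -74.7 mark [ 759.2 -212.3] z 29.2
G px [324 216] c [670.2 -46.1] size [42.  49.6] yaw 14.5 mark [668.2 -46.5] z 29.1
t 36.38 tcp [667.9 -46.2  46. ] yaw 13.9 w 0.799 gf 0.0
```

Request:
{"api": "apply_moves", "payload": {
  "series": [0, 0, -0.3, 0, -0.6, 0, 0, -0.435, 0, -0.6, 0, 0, -0.435, 0, -0.6, 0, 0, -0.435, 0, 1, 0, 0, -0.435, 0, 1, 0, 0, -0.435, 0, 1, 0, 0, -0.435, 0, 1, 0, 0, -0.435, 0, 1]
}}

```text
time: 37.38
tool_pos: [0.669, -0.0471, -0.0181]
orientation: [0.993, 0.12, 0.001, 0.0]
force: [-0.2, 0.3, 7.0]
width: 0.567
gripper_force: 20.0
```

Request:
{"api": "apply_moves", "payload": {
  "series": [0, 0, 0.2, 0, 1, 0, 0, 0.4, 0, 1, -0.577, 0.931, 0.4, -0.05, 1, -0.577, 0.931, 0.4, -0.098, 1, -0.577, 0.931, 0.4, -0.098, 1, -0.577, 0.931, 0.4, -0.098, 1]
}}

```text
time: 38.12
tool_pos: [0.5796, 0.0967, 0.041]
orientation: [1.0, -0.03, -0.0, -0.001]
force: [0.9, -0.6, -0.6]
width: 0.57
gripper_force: 20.0
```

Request:
{"api": "apply_moves", "payload": {
  "series": [-0.577, 0.931, 0, 0, 1, -0.577, 0.931, 0, 0, 1, -0.577, 0.931, 0, 0, 1, -0.577, 0.931, 0, 0, 1, -0.577, 0.931, 0, 0, 1, -0.577, 0.931, 0, 0, 1, -0.577, 0.931, 0, 0, 1]
}}

```text
time: 39.0
tool_pos: [0.4956, 0.2309, 0.0405]
orientation: [0.999, -0.034, 0.0, 0.0]
force: [-0.1, -0.4, -0.8]
width: 0.567
gripper_force: 20.0
```

Request:
{"api": "apply_moves", "payload": {
  "series": [0, 0, -0.25, 0, 1, 0, 0, -0.35, 0, 1, 0, 0, -0.39, 0, 1, 0, 0, -0.39, 0, 1, 0, 0, -0.39, 0, 1]
}}

```text
time: 39.62
tool_pos: [0.4954, 0.2325, -0.0174]
orientation: [0.999, -0.033, 0.0, -0.0]
force: [-0.5, -0.1, -1.0]
width: 0.567
gripper_force: 20.0
```

Request:
{"api": "apply_moves", "payload": {
  "series": [0.013, -0.001, 0, 0, 1, 0.026, -0.002, 0, 0, 1, 0.039, -0.003, 0, 0, 1, 0.052, -0.004, 0, 0, 1, 0.06, -0.004, 0, 0, 1, 0.06, -0.004, 0, 0, 1]
}}

```text
time: 40.38
tool_pos: [0.501, 0.2316, -0.0185]
orientation: [0.999, -0.033, -0.002, 0.001]
force: [-8.0, 0.2, 2.5]
width: 0.567
gripper_force: 20.0
```

Request:
{"api": "apply_moves", "payload": {
  "series": [0, 0, 0, 0, -0.45, 0, 0, 0, 0, -0.45, 0, 0, 0, 0, -0.45, 0, 0, 0, 0, -0.45, 0, 0, 0.2, 0, -0.45, 0, 0, 0.8, 0, -0.45, 0, 0, 0.8, 0, -0.45]
}}

```text
time: 41.25
tool_pos: [0.5052, 0.2324, 0.1053]
orientation: [0.999, -0.033, 0.002, -0.001]
force: [0.1, 0.7, 0.0]
width: 0.726
gripper_force: 0.0
```

Request:
{"api": "apply_moves", "payload": {
  "series": [-0.1, -1, 0.2, 0, -0.45, -0.1, -1, 0.2, 0, -0.45, -0.1, -1, 0.2, 0, -0.45, -0.1, -1, 0.2, 0, -0.45, -0.1, -1, 0.2, 0, -0.45]
}}

```text
time: 41.88
tool_pos: [0.489, 0.0828, 0.1321]
orientation: [0.999, -0.033, 0.0, -0.0]
force: [0.1, 0.7, -0.7]
width: 0.724
gripper_force: 0.0
```

```bash
python3 - <<'E'
from h import *
mods('top','top9')
p=cv2.imread('pics/top9.png'); q=load('w10')[0]
cv2.imwrite('pics/crop9.png',cv2.resize(p[115:275,225:490],None,fx=3,fy=3,interpolation=cv2.INTER_CUBIC))
E
```

```text
G px [292 128] c [793.6  88.2] size [42.3 49.5] yaw 4.5 mark [794.8  88. ] z 27.1
R px [251 134] c [779.1 206.7] size [23.1 74.6] yaw 54.9 mark [779.7 206.4] z 22.3
G px [397 140] c [ 755.8 -211.5] size [43.1 51.9] yaw -73.6 mark [ 757.2 -212.4] z 27.5
G px [244 201] c [566.1 221.3] size [ 65.4 172.3] yaw 89.0 mark [580.  225.5] z 26.8
R px [404 191] c [ 607.5 -225.4] size [41.2 52.5] yaw -10.3 mark [ 608.3 -227.3] z 31.7
R px [402 211] c [ 552.9 -216.7] size [40.4 52.8] yaw -10.3 mark [ 552.4 -218.9] z 32.2
R px [399 230] c [ 499.8 -207.6] size [39.7 52.3] yaw -10.3 mark [ 500.  -207.9] z 31.9
t 41.92 tcp [488.9  83.2 131.9] yaw -3.7 w 0.727 gf 0.0
```

View pics/crop9.png

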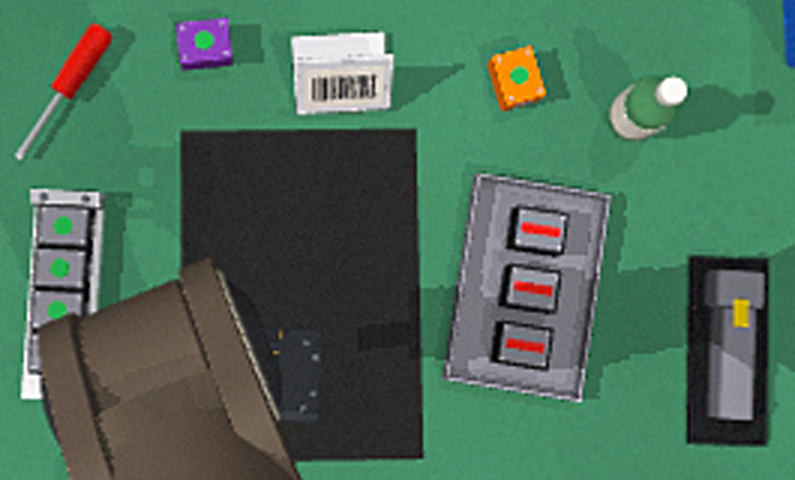

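Three passes are visible flush from the stop, the fourth is under the arm, and the three rejects lie flat in the tray. Next is the scanner, at crop (735,340).

Request:
{"api": "apply_moves", "payload": {
  "series": [0, -0.81, 0, 0, -0.45, 0, -0.81, 0, 0, -0.45, 0, -0.81, 0, 0, -0.45, 0, -0.81, 0, 0, -0.45]
}}

```text
time: 42.42
tool_pos: [0.4891, -0.0382, 0.1318]
orientation: [0.999, -0.033, -0.0, -0.0]
force: [0.7, -0.5, -0.3]
width: 0.719
gripper_force: 0.0
```

Request:
{"api": "apply_moves", "payload": {
  "series": [0, -0.81, 0, 0, -0.45, 0, -0.81, 0, 0, -0.45, 0, -0.81, 0, 0, -0.45, 0, -0.81, 0, 0, -0.45]
}}

```text
time: 42.92
tool_pos: [0.4895, -0.1589, 0.1318]
orientation: [0.999, -0.032, -0.0, -0.001]
force: [-0.1, 0.8, 0.3]
width: 0.725
gripper_force: 0.0
```

Request:
{"api": "apply_moves", "payload": {
  "series": [0, -0.81, 0, 0, -0.45, 0, -0.81, 0, 0, -0.45, 0, -0.81, 0, 0, -0.45, 0, -0.81, 0, 0, -0.45]
}}

```text
time: 43.42
tool_pos: [0.4898, -0.28, 0.1318]
orientation: [0.999, -0.032, -0.0, -0.001]
force: [-0.3, 0.5, 0.4]
width: 0.724
gripper_force: 0.0
```

Request:
{"api": "apply_moves", "payload": {
  "series": [0, -0.82, 0, 0, -0.45, 0, -0.82, 0, 0, -0.45, 0, -0.82, 0, 0, -0.45, 0, -0.82, 0, 0, -0.45, 0, -0.82, 0, 0, -0.45]
}}

```text
time: 44.05
tool_pos: [0.4902, -0.4028, 0.1322]
orientation: [1.0, -0.031, 0.0, -0.001]
force: [-0.1, 0.6, -0.2]
width: 0.728
gripper_force: 0.0
```

```bash
python3 - <<'E'
from h import *
mods('top','top10'); mods('wrist','w11')
p,d,c=load('top10'); g=p.min(2).astype(float); C=[]
cv2.imwrite('pics/crop10.png',cv2.resize(p[170:260,220:275],None,fx=6,fy=6,interpolation=cv2.INTER_CUBIC))
a=cv2.imread('pics/crop10.png'); b=cv2.imread('pics/w11.png'); b=cv2.resize(b,(460,288)); 
out=np.zeros((540,800,3),np.uint8); out[:540,:330]=a; out[:288,335:795]=b; cv2.imwrite('pics/comb10.png',out)
E
```

```text
G px [293 128] c [793.9  88.2] size [41.7 49.4] yaw 4.1 mark [794.7  88. ] z 27.3
R px [252 134] c [779.2 206. ] size [22.4 73.5] yaw 57.5 mark [780.3 206. ] z 22.5
G px [397 140] c [ 756.3 -211.8] size [42.2 50.9] yaw -74.5 mark [ 757.4 -212. ] z 27.7
G px [244 208] c [566.1 221.3] size [ 65.4 172.3] yaw 89.0 mark [559.1 226.8] z 26.8
R px [404 191] c [ 607.6 -225. ] size [41.2 53.2] yaw -10.3 mark [ 607.8 -226.6] z 31.8
R px [402 211] c [ 552.9 -216.7] size [40.4 53.1] yaw -10.3 mark [ 553.  -219.3] z 31.6
R px [399 230] c [ 499.8 -207.4] size [39.7 52.7] yaw -10.3 mark [ 499.6 -209. ] z 32.0
t 44.1 tcp [ 490.  -403.3  132.3] yaw -3.6 w 0.725 gf 0.0
R px [123  76] c [ 608.8 -231. ] size [40.3 58.3] yaw -9.4 mark [ 609.9 -225.5] z 32.9
R px [127 138] c [ 554.5 -222.1] size [40.2 57.9] yaw -9.7 mark [ 554.9 -217. ] z 32.9
R px [131 192] c [ 502.9 -213.4] size [42.8 56.8] yaw -10.4 mark [ 501.2 -208. ] z 32.8
t 44.15 tcp [ 489.8 -403.9  132.4] yaw -3.7 w 0.726 gf 0.0
```

View pics/comb10.png

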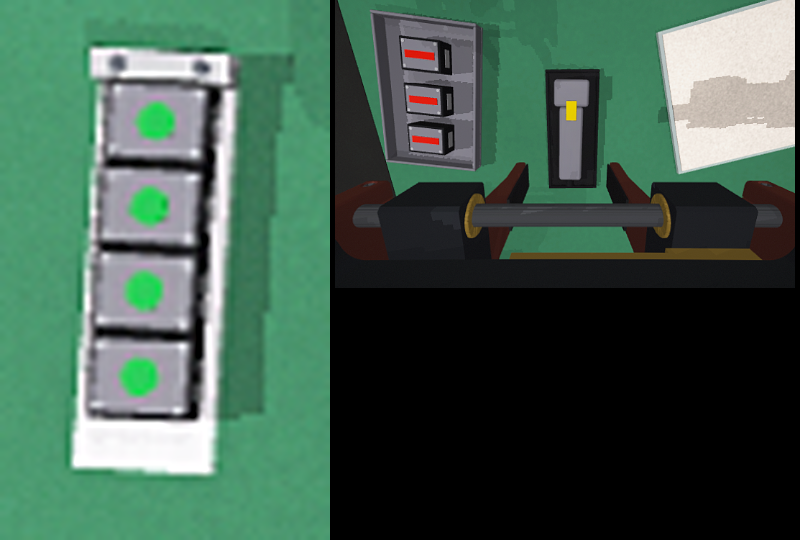

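View pics/w11.png

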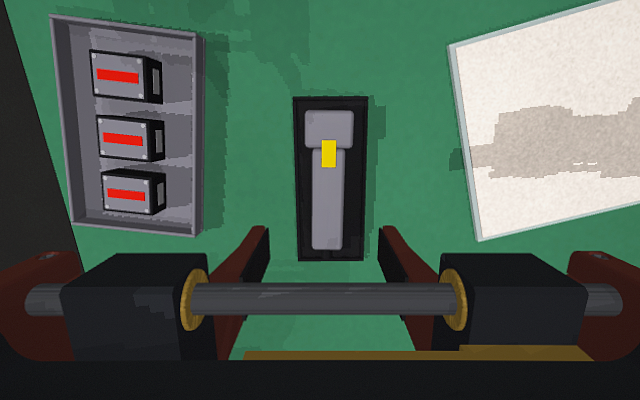

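The four passes are packed flush. In the wrist view, the scanner head's front edge is (306,110)-(354,110), its rear edge is (312,249)-(344,249), and the dock corners are (293,97), (368,97), (363,260), (298,260).

```bash
python3 - <<'E'
from h import *
p,d,c=load('w11')
P=atz(c,[(306,110),(354,110),(344,249),(312,249),(314,155),(346,155)],.036)*1000; print(np.round(P[:,:2],1).tolist())
D=atz(c,[(293,97),(368,97),(363,260),(298,260)],.008)*1000; print(np.round(D[:,:2],1).tolist(),D.mean(0))
H,W=d.shape; uu,vv=np.meshgrid(np.arange(W),np.arange(H)); o,r=ray(c,np.c_[uu.ravel(),vv.ravel()]); X=(o+r*d.reshape(-1,1)).reshape(H,W,3)
s=np.s_[90:258,290:370]; m=(X[s][...,2]>.03)&(X[s][...,2]<.045); Q=X[s][m]*1000; print(len(Q),np.median(Q[:,2]),cv2.minAreaRect(Q[:,:2].astype(np.float32)))
for lo in range(410,580,20):
    k=Q[(Q[:,0]>lo)&(Q[:,0]<lo+20)]; 
    if len(k): print(lo,k[:,1].min().round(1),k[:,1].max().round(1))
E
```

```text
[[570.1, -392.8], [567.4, -436.9], [430.1, -421.5], [432.2, -388.4], [528.7, -397.3], [526.8, -427.8]]
[[584.5, -379.4], [579.8, -454.1], [402.6, -444.0], [407.2, -369.4]] [ 493.53223688 -411.71840274    8.        ]
5053 36.42871499790184 ((500.8935546875, -409.4944763183594), (45.6599235534668, 138.33255004882812), 85.91696166992188)
430 -420.4 -388.4
450 -422.4 -389.6
470 -423.2 -391.1
490 -425.2 -392.5
510 -427.2 -393.9
530 -435.6 -389.5
550 -436.1 -390.3
570 -412.2 -393.6
```

Request:
{"api": "apply_moves", "payload": {
  "series": [0.07, -0.027, -0.4, -0.002, -0.45, 0.07, -0.027, -0.7, -0.002, -0.45, 0.07, -0.027, -0.85, -0.002, -0.45, 0.07, -0.027, -0.957, -0.002, -0.45, 0.07, -0.027, -0.957, -0.002, -0.45],
  "force": 30
}}

```text
time: 44.78
tool_pos: [0.4992, -0.4091, -0.0121]
orientation: [0.999, -0.036, -0.001, -0.0]
force: [-0.2, 0.7, 1.1]
width: 0.727
gripper_force: 0.0
```

Request:
{"api": "apply_moves", "payload": {
  "series": [0, 0, 0, 0, 1, 0, 0, 0, 0, 1, 0, 0, 0, 0, 1, 0, 0, 0, 0, 1, 0, 0, 0, 0, 1, 0, 0, 0, 0, 1]
}}

```text
time: 45.52
tool_pos: [0.4997, -0.4099, -0.0108]
orientation: [0.999, -0.036, 0.0, 0.0]
force: [-1.6, 1.7, 6.3]
width: 0.364
gripper_force: 30.0
```

```bash
python3 - <<'E'
from h import *
s=robot.state(); print(s['tool_pos'],s['width'],s['gripper_force'],s['force'])
p,d,c=load('w7')
# card from wrist views: label pose
for f in ('w9','w10','w8','w6','w1'):
    p,d,c=load(f); uv=proj(c,[[.743,-.044,.04]])[0]; print(f,uv)
E
```

```text
[ 0.49973982 -0.40989641 -0.01083887] 0.36414947257653346 30.001169443130493 [-1.55084057  1.74981021  6.29324601]
w9 [513.91197165 145.86864448]
w10 [348.78019311 113.7539817 ]
w8 [ 510.21005155 -226.43994305]
w6 [ 193.22249826 -175.49193737]
w1 [ 201.48826176 -257.54914073]
```

```bash
python3 - <<'E'
from h import *
p,d,c=load('w10'); cv2.imwrite('pics/crop_lab.png',cv2.resize(p[60:170,270:430],None,fx=5,fy=5))
H,W=d.shape; uu,vv=np.meshgrid(np.arange(W),np.arange(H)); o,r=ray(c,np.c_[uu.ravel(),vv.ravel()]); X=(o+r*d.reshape(-1,1)).reshape(H,W,3)
s=np.s_[98:130,320:375]; A=X[s].reshape(-1,3); A=A[(A[:,2]>.012)&(A[:,2]<.07)]; a=A.mean(0); n=np.linalg.svd(A-a)[2][2]; n*=np.sign(n[2]); print(a,n,np.degrees(np.arctan2(-n[1],-n[0])))
np.save('pics/pl.npy',np.r_[a,n])
E
```

```text
[ 0.74285526 -0.04320086  0.03508909] [-0.87582749 -0.03956836  0.48099953] 2.586764831676055
```

View pics/crop_lab.png

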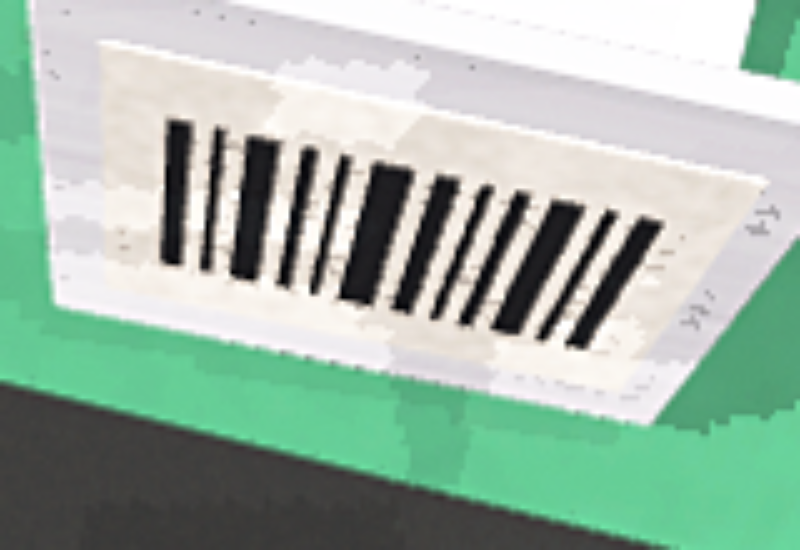

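The label corners in the crop are at about (100,42), (765,182), (632,392), (108,288).

```bash
python3 - <<'E'
from h import *
p,d,c=load('w10'); pl=np.load('pics/pl.npy'); a,n=pl[:3],pl[3:]
q=np.array([(100,42),(765,182),(632,392),(108,288)])/5+[270-.4,60-.4]
o,r=ray(c,q); P=o+r*(((a-o)@n)/(r@n))[:,None]; print(np.round(P,4),P.mean(0),np.linalg.norm(P[0]-P[1]),np.linalg.norm(P[0]-P[3]))
b=np.array([(165,118),(663,220),(587,348),(160,265)])/5+[269.6,59.6]
o,r=ray(c,b); P=o+r*(((a-o)@n)/(r@n))[:,None]; print('bars',P.mean(0))
E
```

```text
[[ 0.7568 -0.0056  0.0636]
 [ 0.7604 -0.0786  0.0641]
 [ 0.7361 -0.0824  0.0195]
 [ 0.732  -0.007   0.0184]] [ 0.74633344 -0.04340199  0.04140578] 0.07316471431997865 0.051610354612329004
bars [ 0.74599072 -0.0427597   0.04083458]
```

Request:
{"api": "apply_moves", "payload": {
  "series": [0, 0, 0.1, 0, 1, 0, 0, 0.2, 0, 1, 0, 0, 0.35, 0, 1, 0, 0, 0.6, 0, 1, 0, 0, 0.6, 0, 1]
}}

```text
time: 46.15
tool_pos: [0.5014, -0.4115, 0.0826]
orientation: [0.999, -0.037, 0.003, 0.002]
force: [0.6, -0.6, -1.8]
width: 0.363
gripper_force: 30.0
```

Request:
{"api": "apply_moves", "payload": {
  "series": [0.06, 0.27, 0, 0, 1, 0.12, 0.54, 0, 0.018, 1, 0.17, 0.8, 0, 0.037, 1, 0.17, 0.8, 0, 0.037, 1, 0.17, 0.8, 0, 0.037, 1]
}}

```text
time: 46.78
tool_pos: [0.5245, -0.2904, 0.0782]
orientation: [1.0, 0.021, -0.0, 0.0]
force: [0.3, -0.4, -1.7]
width: 0.361
gripper_force: 30.0
```

Request:
{"api": "apply_moves", "payload": {
  "series": [0.06, 0.27, 0, 0, 1, 0.12, 0.54, 0, 0, 1, 0.17, 0.8, 0, 0, 1, 0.17, 0.8, 0, 0, 1, 0.17, 0.8, 0, 0, 1]
}}

```text
time: 47.4
tool_pos: [0.55, -0.1717, 0.0783]
orientation: [1.0, 0.021, -0.0, 0.0]
force: [0.6, -0.0, -1.3]
width: 0.362
gripper_force: 30.0
```

Request:
{"api": "apply_moves", "payload": {
  "series": [0.06, 0.27, 0, 0, 1, 0.12, 0.54, 0, 0, 1, 0.165, 0.793, 0, 0, 1, 0.165, 0.793, -0.2, 0, 1, 0.165, 0.793, -0.35, 0, 1, 0.165, 0.793, -0.46, 0, 1, 0.165, 0.793, -0.46, 0, 1]
}}

```text
time: 48.28
tool_pos: [0.5742, -0.0523, 0.0083]
orientation: [1.0, 0.021, -0.001, 0.0]
force: [0.2, -1.0, -1.2]
width: 0.36
gripper_force: 30.0
```

```bash
python3 - <<'E'
from h import *
s=robot.state(); print(s['tool_pos'],s['orientation'],s['width'],s['gripper_force'])
snap('scene','s2'); snap('wrist','w12'); p,d,c=load('s2')
u,v=proj(c,[[.66,-.045,.04]])[0].astype(int); print(u,v)
a=cv2.resize(p[max(v-50,0):v+50,u-75:u+75],(600,400)); b=cv2.resize(load('w12')[0],(320,200)); out=np.zeros((600,600,3),np.uint8); out[:400]=a; out[400:,:320]=b; cv2.imwrite('pics/comb12.png',out)
E
```

```text
[ 0.57423483 -0.05229979  0.00829833] [ 9.99783934e-01  2.07512293e-02 -1.20206122e-03  1.65070162e-04] 0.36033768038430414 29.999756813049316
279 212
```

View pics/comb12.png

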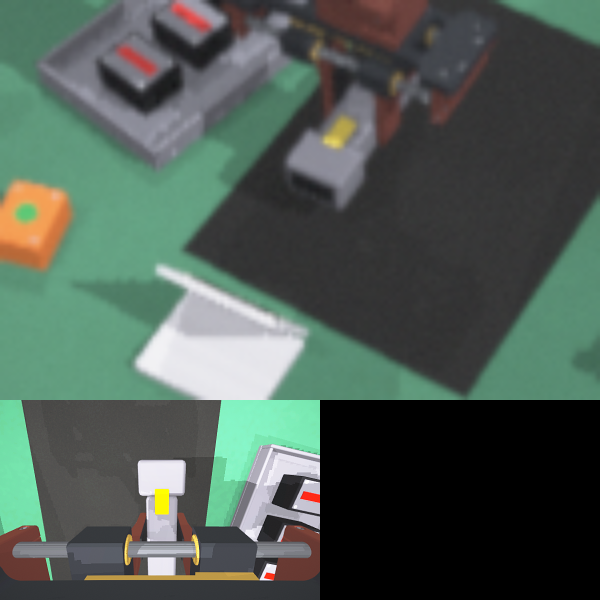

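The scanner is held level, with its head pointing at the card. I'll check its height and axis from depth.

```bash
python3 - <<'E'
from h import *
p,d,c=load('w12')
H,W=d.shape; uu,vv=np.meshgrid(np.arange(W),np.arange(H)); o,r=ray(c,np.c_[uu.ravel(),vv.ravel()]); X=(o+r*d.reshape(-1,1)).reshape(H,W,3)
s=np.s_[110:240,265:380]; Z=X[s][...,2]; m=(Z>.04)&(Z<.075); Q=X[s][m]
for lo in np.arange(.59,.66,.01):
    k=Q[(Q[:,0]>lo)&(Q[:,0]<lo+.01)]
    if len(k)>20: print(round(lo,2),np.round([np.median(k[:,2]),k[:,1].min(),k[:,1].max(),(k[:,1].min()+k[:,1].max())/2],4))
print(Q[:,0].max())
mods('top','top12')
E
```

```text
0.59 [ 0.057  -0.0676 -0.0353 -0.0514]
0.6 [ 0.057  -0.0672 -0.0322 -0.0497]
0.61 [ 0.0567 -0.0736 -0.0275 -0.0506]
0.62 [ 0.0566 -0.0734 -0.027  -0.0502]
0.63 [ 0.0566 -0.073  -0.0267 -0.0499]
0.64 [ 0.0557 -0.0722 -0.0272 -0.0497]
0.6458933443599314
G px [292 128] c [793.6  88.2] size [41.9 49.6] yaw 5.7 mark [794.7  88. ] z 27.3
R px [251 134] c [779.  206.6] size [22.6 74.5] yaw 56.5 mark [780.1 206.1] z 22.2
G px [397 140] c [ 756.4 -211.9] size [42.2 51. ] yaw -73.6 mark [ 757.5 -212.1] z 27.4
G px [244 208] c [566.1 221.3] size [ 65.3 172.3] yaw 89.0 mark [559.  226.8] z 26.9
R px [404 191] c [ 607.3 -225.3] size [41.6 52.4] yaw -10.0 mark [ 608.  -227.6] z 31.8
R px [403 211] c [ 552.5 -219. ] size [40.4 48.1] yaw -10.3 mark [ 553.  -219.2] z 32.1
R px [405 229] c [ 497.6 -219.2] size [28.6 39.8] yaw 80.0 mark [ 497.9 -220.4] z 31.9
t 48.42 tcp [575.8 -51.5  10.3] yaw 2.4 w 0.36 gf 30.0
```

Request:
{"api": "apply_moves", "payload": {
  "series": [0, 0.01, 0, 0, 1, 0, 0.01, 0, 0, 1, 0, 0.01, 0, 0, 1, 0, 0.01, 0, 0, 1, 0, 0.01, 0, 0, 1, 0, 0.01, 0, 0, 1, 0, 0.01, 0, 0, 1, 0, 0.01, 0, 0, 1]
}}

```text
time: 49.42
tool_pos: [0.5752, -0.0495, 0.0095]
orientation: [1.0, 0.022, -0.0, 0.0]
force: [0.4, -0.5, -1.7]
width: 0.363
gripper_force: 30.0
```

Request:
{"api": "apply_moves", "payload": {
  "series": [0, 0, 0, 0, 1, 0, 0, 0, 0, 1, 0, 0, 0, 0, 1, 0, 0, 0, 0, 1, 0, 0, 0, 0, 1, 0, 0, 0, 0, 1, 0, 0, 0, 0, 1, 0, 0, 0, 0, 1]
}}

```text
time: 50.42
tool_pos: [0.5751, -0.0494, 0.0095]
orientation: [1.0, 0.022, -0.0, 0.0]
force: [-0.2, -0.4, -2.4]
width: 0.364
gripper_force: 30.0
```

Request:
{"api": "apply_moves", "payload": {
  "series": [0, 0, 0, 0, 1, 0, 0, 0, 0, 1, 0, 0, 0, 0, 1, 0, 0, 0, 0, 1, 0, 0, 0, 0, 1, 0, 0, 0, 0, 1, 0, 0, 0, 0, 1, 0, 0, 0, 0, 1]
}}

```text
time: 51.42
tool_pos: [0.5751, -0.0495, 0.0095]
orientation: [1.0, 0.022, -0.0, 0.0]
force: [1.0, -0.6, -1.8]
width: 0.365
gripper_force: 30.0
```

Request:
{"api": "apply_moves", "payload": {
  "series": [0, 0, 0.1, 0, 1, 0, 0, 0.3, 0, 1, 0, 0, 0.46, 0, 1, -0.06, -0.27, 0.46, 0, 1, -0.12, -0.54, 0.46, 0, 1, -0.165, -0.803, 0.46, 0, 1, -0.165, -0.803, 0.46, 0, 1]
}}

```text
time: 52.3
tool_pos: [0.5496, -0.1744, 0.0796]
orientation: [1.0, 0.019, 0.0, 0.001]
force: [1.1, -0.2, -0.6]
width: 0.365
gripper_force: 30.0
```

Request:
{"api": "apply_moves", "payload": {
  "series": [-0.06, -0.27, 0, 0, 1, -0.12, -0.54, 0, -0.018, 1, -0.17, -0.8, 0, -0.037, 1, -0.17, -0.8, 0, -0.037, 1]
}}

```text
time: 52.8
tool_pos: [0.524, -0.2933, 0.0793]
orientation: [0.999, -0.039, 0.0, 0.001]
force: [-0.3, 0.4, -1.5]
width: 0.359
gripper_force: 30.0
```

Request:
{"api": "apply_moves", "payload": {
  "series": [-0.06, -0.27, 0, 0, 1, -0.12, -0.54, 0, 0, 1, -0.17, -0.8, 0, 0, 1, -0.17, -0.8, 0, 0, 1, -0.17, -0.8, 0, 0, 1, -0.17, -0.8, 0, 0, 1]
}}

```text
time: 53.55
tool_pos: [0.5006, -0.4077, 0.0788]
orientation: [0.999, -0.035, 0.0, -0.0]
force: [-0.7, 0.3, -2.3]
width: 0.363
gripper_force: 30.0
```

```bash
python3 - <<'E'
from h import *
mods('top','top13')
E
```

```text
G px [292 128] c [793.9  88.2] size [41.6 49.6] yaw 5.1 mark [794.7  88. ] z 27.3
R px [251 134] c [779.4 206.6] size [21.8 73.8] yaw 56.6 mark [779.8 206.4] z 22.6
G px [397 140] c [ 756.3 -211.8] size [42.2 50.9] yaw -74.5 mark [ 757.4 -212. ] z 27.6
G px [244 208] c [566.1 221.3] size [ 65.3 172.3] yaw 89.0 mark [559.  226.7] z 27.1
R px [404 191] c [ 607.6 -225.2] size [41.2 52.9] yaw -10.0 mark [ 608.1 -227.1] z 31.7
R px [402 211] c [ 552.9 -216.8] size [40.4 52.6] yaw -10.3 mark [ 553.  -219.2] z 32.0
R px [399 230] c [ 499.8 -207.6] size [39.7 52.3] yaw -10.3 mark [ 499.6 -209. ] z 32.0
t 53.6 tcp [ 500.5 -408.    78.7] yaw -4.0 w 0.361 gf 30.0
```

Request:
{"api": "apply_moves", "payload": {
  "series": [-0.027, -0.005, -0.2, 0, 1, -0.027, -0.005, -0.4, 0, 1, -0.027, -0.005, -0.5, 0, 1, -0.027, -0.005, -0.56, 0, 1, -0.027, -0.005, -0.595, 0, 1, -0.027, -0.005, -0.595, 0, 1, -0.027, -0.005, -0.595, 0, 1]
}}

```text
time: 54.48
tool_pos: [0.4957, -0.4109, -0.01]
orientation: [0.999, -0.036, 0.0, 0.0]
force: [0.1, -0.0, -0.7]
width: 0.363
gripper_force: 30.0
```

Request:
{"api": "apply_moves", "payload": {
  "series": [0, 0, 0, 0, -0.3, 0, 0, 0, 0, -0.3, 0, 0, 0, 0, -0.3, 0, 0, 0, 0, -0.3, 0, 0, 0.2, 0, -0.3, 0, 0, 0.5, 0, -0.3, 0, 0, 0.9, 0, -0.3, 0, 0, 0.9, 0, -0.3]
}}

```text
time: 55.48
tool_pos: [0.4981, -0.4127, 0.1299]
orientation: [0.999, -0.037, 0.004, 0.003]
force: [0.0, -1.4, -0.9]
width: 0.653
gripper_force: 0.0
```

Request:
{"api": "apply_moves", "payload": {
  "series": [-0.5, 0.4, 0.3, 0, -0.3, -0.5, 0.4, 0.3, 0, -0.3, -0.5, 0.4, 0.3, 0, -0.3, -0.5, 0.4, 0.3, 0, -0.3, -0.5, 0.4, 0.3, 0, -0.3]
}}

```text
time: 56.1
tool_pos: [0.4208, -0.3509, 0.1683]
orientation: [0.999, -0.036, -0.0, -0.0]
force: [0.4, -1.0, 0.3]
width: 0.649
gripper_force: 0.0
```

```bash
python3 - <<'E'
from h import *
mods('top','top14')
p,d,c=load('top14'); cv2.imwrite('pics/crop14.png',cv2.resize(p[115:275,225:490],None,fx=3,fy=3,interpolation=cv2.INTER_CUBIC))
H,W=d.shape; uu,vv=np.meshgrid(np.arange(W),np.arange(H)); o,r=ray(c,np.c_[uu.ravel(),vv.ravel()]); X=(o+r*d.reshape(-1,1)).reshape(H,W,3)
s=np.s_[190:275,445:490]; m=(X[s][...,2]>.03)&(X[s][...,2]<.06); Q=X[s][m]*1000; print(len(Q),np.median(Q[:,2]),Q[:,2].max(),cv2.minAreaRect(Q[:,:2].astype(np.float32)))
E
```

```text
G px [292 128] c [793.4  88.2] size [42.2 49.6] yaw 5.7 mark [794.7  88. ] z 27.3
R px [252 134] c [779.1 206.1] size [23.4 73.9] yaw 56.5 mark [780. 206.] z 22.2
G px [397 140] c [ 756.4 -211.9] size [42.2 51. ] yaw -73.6 mark [ 757.5 -212.5] z 27.3
G px [244 208] c [566.1 221.3] size [ 65.4 172.3] yaw 89.0 mark [559.  226.8] z 26.8
R px [404 191] c [ 607.6 -225.3] size [41.2 52.4] yaw -10.0 mark [ 607.7 -227.7] z 31.8
R px [402 211] c [ 552.9 -216.6] size [40.4 53.2] yaw -10.3 mark [ 553.  -219.5] z 31.8
R px [399 230] c [ 499.8 -207.6] size [39.7 52.3] yaw -10.3 mark [ 499.3 -207.6] z 32.0
t 56.15 tcp [ 420.7 -350.9  168.3] yaw -4.2 w 0.65 gf 0.0
556 35.72225819912411 42.05282036053859 ((501.0079345703125, -410.5367431640625), (43.70243453979492, 124.80391693115234), 84.54520416259766)
```

View pics/crop14.png

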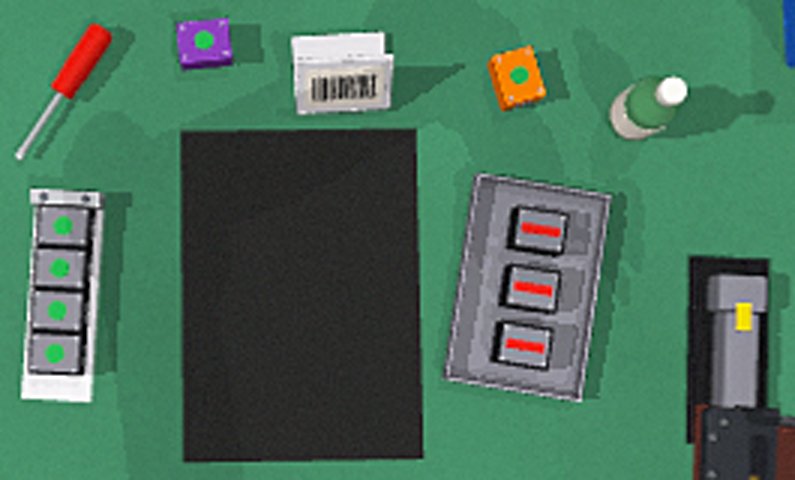

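All modules are sorted and packed, the bystanders are where they were, and the scanner is back in its dock with its top at 36 mm, so it lies flat. The gripper is clear of everything. Handing in.

```bash
python3 -c "
from station import robot
print(robot.finish_job())"
```

```text
the job is handed in; nothing more can be done
None
```

Job handed in, with no verdict returned: three rejects lie flat in the tray, four passes are packed flush against the stop, the scanner was held about 10 cm from the barcode for about 3 s and is back in its dock, and the bystanders I could see in the final view had not moved.

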